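# Load the camera rover's battery sled

### The arm

A 7-joint arm with a two-finger parallel gripper is mounted at the origin on the work surface. World frame = base frame: x ahead of the robot, y to its left, z up, the work surface at z = 0. Lengths are in m, angles in rad, forces in N, time in s.
With the tool pointing down it reaches from about 0.4 to 0.85 m from the base axis. Payload 4.4 kg.
Tool frame: the origin (TCP) lies between the finger pads; the fingertips stand 14 mm ahead of it and the grasp point (between the pads) lies 5 mm behind it; z points along the fingers, x is the direction in which the jaws open and shut, and the axes are right-handed (so a half turn about z gives the same grasp; the last joint's range is limited). The gripper opens to 94 mm and grips with 3 to 60 N. Pads are 16 mm wide; open, the fingers measure 119 mm over their backs; the gripper's body (75 mm by 177 mm) begins 78 mm behind the grasp point.
Start: joints at [1.19, 0.628, 0.038, 1.517, -0.027, 0.996, -0.02], TCP at [0.201, -0.618, 0.219] pointing down, gripper open.
Joint ranges: [-3.06, 3.06], [-0.37, 2.12], [-1.25, 1.32], [0.18, 2.47], [-1.1, 4.24], [0.23, 1.98], [-2.94, 2.94]. Speed limits (rad/s): [2.57, 2.57, 3.14, 3.14, 3.14, 3.14, 3.14].

### API

Orientations are given as a unit quaternion [w, x, y, z].
In Python, from workcell import * gives the robot as it stands.
- The arm moves only by the shell command python3 -m inch 'ROWS'. ROWS is JSON, a list of rows, each a list of 5 numbers: the shift along the world's x, y, z scaled (see below), then the turn about the world's z scaled (see below), then the opening in per cent of the stroke, from 0 (shut) to 100 (fully open). In form: [[x, y, z, turn, fingers], ...]. A call has 1 to 5 rows; each row shifts and turns the commanded pose from where the row before left it; what a row does not reach is not made up. The controller multiplies each number of a shift by 0.5 m and each number of a turn by 0.12 rad. A row lasts 1/12 s, in which the tool goes at most 41.7 mm and 7.16 degrees, less where a joint would pass 70% of its speed; a pose out of reach is approached as far as the arm can. A call with a number of a shift or a turn outside -1 to 1 is refused whole. A call with a gripper value outside its range is refused whole. The fingers move at their own pace and stop on an object; the grip force is fixed at half the most. Time passes only in rows, so rows that do not move let the fingers close. It gives the time, the measured TCP pose, the force and the opening at its end, in the units of the state.
- read_state(): the state, without advancing time (a new reading comes with each control period).
- read_camera(name): name is "side" or "top" or "wrist"; returns a dict with "img" (400x640x3 uint8, red, green, blue), "vfov" (degrees; the focal length in pixels is half the picture's height over the tangent of half this angle, whatever the lens; pixels are square), "cx", "cy" (the principal point, pixels), "k1" (the pictures are not rectified: a ray, as slopes to the right and down, at radius r is drawn at 1 + k1 r^2 times it, then the intrinsics apply), "eye" and "attitude" of the camera in the world. Camera axes: x right, y up, looking along -z (the intrinsics and any distortion apply to the point x, -y, -z); pixel columns grow to the right and rows downward; lengths in m; the calibration is good to about 2 mm. A picture is of the moment at which its call begins. There is no depth.
- close_job(): hands the job in, once; it reports no verdict.
Trained networks look in the newest picture that a camera, given by its name, has taken for a name from the list of things; names that differ only in an ending like _2 or _b are one class to them, and where a whole thing is asked for, a point or a joint stands for the part that bears it (a point fixed in the world has none). Each returns a list of dicts, best first, with "confidence" (0 to 1); they miss things now and then, are a little off and sometimes report something else, mostly with a low value. They report only what shows in the picture. A call takes as long as a camera call. They do not tell look-alikes from the thing itself.
- find_in(camera, target): "point" ([x, y, z] in m, in the coordinates of the camera as it stood for that picture, good to about 4 mm: the middle of the surface that is visible of it).
The state is a dict: "time": time; "joint_positions": joint angles; "qvel": joint speeds; "effort": joint torques, N m; "ee_pos": TCP position; "tool_rot": TCP orientation; "force": force on the tool from outside, world axes, zero at the start; "torque": the same for the moment, N m; "finger_gap": opening from 0.0 (shut) to 1.0 (fully open).
Only numpy, scipy, OpenCV 4.12 (cv2) and the standard library are available. Lean on these libraries where they do the work, as an engineer would, in place of code of your own. Each camera call takes 0.05 s, during which the arm holds its last target.

### The job

Use the red-handled release pin to press the hidden latch tab through the yellow-edged slot in the rover's front, so that the battery sled springs out. With the sled fully out, set every long blue cell gently down across its ribs (do not drop it), each seated in a hollow between two ribs, about centred and lying still, then push the sled home until it locks with all of them still in place. Put every short orange cell in the green recycling tub, lay the pin back flat on the green mat, and leave the reel, the display board and the multimeter where they are.

Things in the scene. Friction and masses are not known exactly. Their poses are not given: they have to be found in the camera images.
- rover: camera rover standing fixed on the bench. Origin: middle of its front face at bench height; x points into the rover (away from the robot), y to its left side. Body 250 mm long, 260 wide; deck 74 to 80 mm above the bench; board, camera and lens on the deck behind x = 55, up to 195 high; wheels to y = +-162, behind x = 16. The sled leaves through y = -66 to 66 of the front face
- release_slot (a point): centre of the narrow release slot in the grey front panel beside the sled, outlined in yellow: 12 mm wide (y), 18 mm high (z), panel 4 mm thick; axes as the rover's (x into the slot). It faces the robot, 106 mm to the left (y) of the rover's middle and 51 mm above the bench, right under the front end of the yellow stripe on the deck. In line behind it, 46 mm in from the face, stands the hidden latch tab
- latch_tab (a point): middle of the front of the hidden latch tab (16 mm wide, 26 high), 46 mm behind the slot. Pushed straight in (rover +x) it yields against a spring and friction, 2 to 5 N; about 6 mm of travel frees the sled, the stop is at about 12 mm. It springs back when let go
- latch (a joint): angle of the latch lever, rad: 0 at rest, grows as the tab is pressed (40 mm arm), lets the sled go above about 0.15, stop at 0.32
- battery_sled (a joint): how far the battery sled is out, m: 0.0015 latched shut, 0.145 fully out. A damped spring (3 to 5 N) drives it out towards the robot in about 2 s once the latch is pressed, and holds it out. To shut it push its front in: 5 N, rising to about 12 N over the last 15 mm as it rides over the latch tooth; pushed fully home it locks by itself
- sled_front (a point): centre of the front face of the sled's fascia (132 mm wide, 44 high, 6 thick; its top is 72 mm above the bench); x points into the rover. With the sled home this face stands 6 mm proud of the rover's front
- rib_bed (a point): middle of the sled's ribbed bed at the axis height of a seated cell, 55 mm above the bench, 22 over the sled's floor (124 mm wide, no side walls); axes as the rover's. Eight round ribs along y, 56 mm long, at x = -56 to 56, 16 mm apart. A cell lies in a hollow between two ribs: x = -48, -32, .. 48. Four cells fit only in every second hollow: -48, -16, 16, 48. Back of the fascia: x = -68
- cell_rack: fixed light grey ribbed rack, 186 (x) x 250 (y) mm, base 4 thick; origin under its centre on the bench. Ribs along y, 20 mm apart, tops 13 mm high; rims 24 mm high at x = +-90. Cells lie in two columns (y = +-55) and four rows (x = -60, -20, 20, 60), axes 22.5 mm above the bench
- tub: fixed green open recycling tub, 150 (x) x 170 (y) x 60 mm high, walls and floor 4 mm; origin under its centre on the bench
- green_mat: fixed green cutting mat, 200 (x) x 190 (y) x 3 mm; origin under its centre on the bench
- pin_grip (a point): centre of the red handle of the release pin: 60 mm long (x), 16 wide (y), 18 high (z). A straight steel rod of 6 mm diameter runs on from it along +x. It lies flat on the green mat (this point 12 mm above the bench), rod pointing away from the robot. 60 g, balanced about 3 mm ahead of this point
- pin_tip (a point): tip of the release pin's rod, 115 mm along x from the handle's centre
- blue1_mid (a point): centre of a long blue round battery cell, a plain cylinder 26 mm in diameter and 65 mm long with flat ends, axis along y; it starts on the rack with its axis along the rack's y. Best held by its two flat ends, from above: on the rack the gap to the next cell is only 14 mm sideways, but 45 mm or more end to end. None if absent. 90 g
- blue2_mid (a point): centre of a long blue round battery cell, a plain cylinder 26 mm in diameter and 65 mm long with flat ends, axis along y; it starts on the rack with its axis along the rack's y. Best held by its two flat ends, from above: on the rack the gap to the next cell is only 14 mm sideways, but 45 mm or more end to end. None if absent. 90 g
- blue3_mid (a point): centre of a long blue round battery cell, a plain cylinder 26 mm in diameter and 65 mm long with flat ends, axis along y; it starts on the rack with its axis along the rack's y. Best held by its two flat ends, from above: on the rack the gap to the next cell is only 14 mm sideways, but 45 mm or more end to end. None if absent. 90 g
- blue4_mid (a point): centre of a long blue round battery cell, a plain cylinder 26 mm in diameter and 65 mm long with flat ends, axis along y; it starts on the rack with its axis along the rack's y. Best held by its two flat ends, from above: on the rack the gap to the next cell is only 14 mm sideways, but 45 mm or more end to end. None if absent. 90 g
- orange1_mid (a point): centre of a short orange round battery cell, a plain cylinder 26 mm in diameter and 50 mm long with flat ends, axis along y; it starts on the rack with its axis along the rack's y. Best held by its two flat ends, from above: on the rack the gap to the next cell is only 14 mm sideways, but 45 mm or more end to end. None if absent. 65 g
- orange2_mid (a point): centre of a short orange round battery cell, a plain cylinder 26 mm in diameter and 50 mm long with flat ends, axis along y; it starts on the rack with its axis along the rack's y. Best held by its two flat ends, from above: on the rack the gap to the next cell is only 14 mm sideways, but 45 mm or more end to end. None if absent. 65 g
- orange3_mid (a point): centre of a short orange round battery cell, a plain cylinder 26 mm in diameter and 50 mm long with flat ends, axis along y; it starts on the rack with its axis along the rack's y. Best held by its two flat ends, from above: on the rack the gap to the next cell is only 14 mm sideways, but 45 mm or more end to end. None if absent. 65 g
- solder_reel: bystander: black and silver reel standing on the bench, 56 mm diameter, 46 high; origin under its centre
- display_board: bystander: small green circuit board with a dark display, 40 x 68 x 10 mm, flat on the bench; origin under its centre
- multimeter: bystander: yellow multimeter lying on the bench, 150 x 75 x 40 mm; origin under its centre
Not all that is in view belongs to the job. What is shaped like the part that bears orange1_mid but pink or turquoise is not meant.

How it is judged:
On the way, in this order (a step that is already met when the one before it is completed fails the run):
1. the pin's tip presses the hidden latch tab (distance between pin_tip and latch_tab below 0.012 m and value of joint latch above 0.12 rad), for 0.05 s.
2. the sled has come fully out (value of joint battery_sled above 0.135 m), for 0.2 s.
3. every blue cell lies still in a hollow of the open sled's ribs (value of joint battery_sled above 0.125 m and x of blue1_mid in the frame of rib_bed between -0.056 and 0.056 m and y of blue1_mid in the frame of rib_bed between -0.02 and 0.02 m and z of blue1_mid in the frame of rib_bed between -0.002 and 0.002 m and angle between the y axis of each of blue1_mid, blue2_mid, blue3_mid, blue4_mid and the y axis of rib_bed, either way round below 0.12 rad and linear speed of each of blue1, blue2, blue3, blue4 below 0.03 m/s and x of blue2_mid in the frame of rib_bed between -0.056 and 0.056 m and y of blue2_mid in the frame of rib_bed between -0.02 and 0.02 m and z of blue2_mid in the frame of rib_bed between -0.002 and 0.002 m and x of blue3_mid in the frame of rib_bed between -0.056 and 0.056 m and y of blue3_mid in the frame of rib_bed between -0.02 and 0.02 m and z of blue3_mid in the frame of rib_bed between -0.002 and 0.002 m and x of blue4_mid in the frame of rib_bed between -0.056 and 0.056 m and y of blue4_mid in the frame of rib_bed between -0.02 and 0.02 m and z of blue4_mid in the frame of rib_bed between -0.002 and 0.002 m), for 0.4 s.
4. the sled is home and locked (value of joint battery_sled below 0.004 m and value of joint latch below 0.06 rad), for 0.3 s.
At the end, for the whole second after the job is handed in: sled out 4 mm at most, latch below 0.06 rad; each blue cell in a rib hollow (axis within 2 mm of seated height, 7 degrees of square, 20 mm of the bed's middle line); each orange cell in the tub; the pin flat, its handle centre over the green mat; all still (all of step 4 and x of blue1_mid in the frame of rib_bed between -0.056 and 0.056 m and y of blue1_mid in the frame of rib_bed between -0.02 and 0.02 m and z of blue1_mid in the frame of rib_bed between -0.002 and 0.002 m and angle between the y axis of each of blue1_mid, blue2_mid, blue3_mid, blue4_mid and the y axis of rib_bed, either way round below 0.12 rad and linear speed of each of blue1, blue2, blue3, blue4, orange1, orange2, orange3, pin below 0.03 m/s and x of blue2_mid in the frame of rib_bed between -0.056 and 0.056 m and y of blue2_mid in the frame of rib_bed between -0.02 and 0.02 m and z of blue2_mid in the frame of rib_bed between -0.002 and 0.002 m and x of blue3_mid in the frame of rib_bed between -0.056 and 0.056 m and y of blue3_mid in the frame of rib_bed between -0.02 and 0.02 m and z of blue3_mid in the frame of rib_bed between -0.002 and 0.002 m and x of blue4_mid in the frame of rib_bed between -0.056 and 0.056 m and y of blue4_mid in the frame of rib_bed between -0.02 and 0.02 m and z of blue4_mid in the frame of rib_bed between -0.002 and 0.002 m and x of orange1_mid in the frame of tub between -0.073 and 0.073 m and y of orange1_mid in the frame of tub between -0.083 and 0.083 m and z of each of orange1_mid, orange2_mid, orange3_mid in the frame of tub below 0.055 m and x of orange2_mid in the frame of tub between -0.073 and 0.073 m and y of orange2_mid in the frame of tub between -0.083 and 0.083 m and x of orange3_mid in the frame of tub between -0.073 and 0.073 m and y of orange3_mid in the frame of tub between -0.083 and 0.083 m and x of pin_grip in the frame of green_mat between -0.1 and 0.1 m and y of pin_grip in the frame of green_mat between -0.095 and 0.095 m and height (world z) of pin_grip below 0.02 m and height (world z) of pin_tip below 0.03 m); the robot touches nothing.
It fails at once if the solder reel, the display board or the multimeter is moved more than 40 mm (distance of any of solder_reel, display_board, multimeter from where it was at the start of the episode above 0.04 m).
It fails at once if a blue cell is dropped or flung on to the ribs (over 0.4 m/s there, a fall of more than 8 mm) ((x of blue1_mid in the frame of rib_bed between -0.07 and 0.07 m and y of blue1_mid in the frame of rib_bed between -0.05 and 0.05 m and z of blue1_mid in the frame of rib_bed between -0.01 and 0.012 m and linear speed of blue1 above 0.4 m/s) or (x of blue2_mid in the frame of rib_bed between -0.07 and 0.07 m and y of blue2_mid in the frame of rib_bed between -0.05 and 0.05 m and z of blue2_mid in the frame of rib_bed between -0.01 and 0.012 m and linear speed of blue2 above 0.4 m/s) or (x of blue3_mid in the frame of rib_bed between -0.07 and 0.07 m and y of blue3_mid in the frame of rib_bed between -0.05 and 0.05 m and z of blue3_mid in the frame of rib_bed between -0.01 and 0.012 m and linear speed of blue3 above 0.4 m/s) or (x of blue4_mid in the frame of rib_bed between -0.07 and 0.07 m and y of blue4_mid in the frame of rib_bed between -0.05 and 0.05 m and z of blue4_mid in the frame of rib_bed between -0.01 and 0.012 m and linear speed of blue4 above 0.4 m/s)).
Of blue1, blue2, blue3, blue4 only 2 to 4 are there at a start; the rules pass over those that are not, and their reading is None.
Of orange1, orange2, orange3 only 2 to 3 are there at a start; the rules pass over those that are not, and their reading is None.
At some moment in a run one of pin, orange1, orange2, orange3 may be knocked a few centimetres aside while the robot is not near it.
It also fails if it takes over 210 s, if anything falls off the work surface, if the arm or the gripper's body presses on something with over 40 N, if the wrist force passes 120 N, or if a joint passes its speed limit or range.

## Working session

There is one attempt and no reset: what is moved stays moved. The work goes in short steps, Python scripts to look and compute and a shell command to move; the robot and the scene stay as the last step left them, time stands still between calls to the robot, and variables do not carry over. Pictures are saved under pics/ and viewed, and the job is handed in when it is done.

```bash
ls; mkdir -p pics
cat > h.py <<'E'
from workcell import *
import numpy as np, cv2
from scipy.spatial.transform import Rotation as R
def Rq(q): return R.from_quat([q[1],q[2],q[3],q[0]])
def shot(name,fn=None):
    c=read_camera(name)
    if fn: cv2.imwrite('pics/'+fn,c['img'][:,:,::-1])
    return c
def camR(c):
    a=np.array(c['attitude'],float)
    return a if a.shape==(3,3) else Rq(a).as_matrix()
def w(c,p): return camR(c)@np.array(p)+np.array(c['eye'])
def f(c): return 200/np.tan(np.radians(c['vfov'])/2)
def proj(c,P):
    q=camR(c).T@(np.array(P)-np.array(c['eye'])); s=np.array([q[0],-q[1]])/-q[2]
    s=s*(1+c['k1']*(s@s)); return f(c)*s+[c['cx'],c['cy']]
def ray(c,u,v):
    d=(np.array([u,v],float)-[c['cx'],c['cy']])/f(c); s=d.copy()
    for _ in range(30): s=d/(1+c['k1']*(s@s))
    return camR(c)@np.array([s[0],-s[1],-1])
def onz(c,u,v,z):
    r=ray(c,u,v); e=np.array(c['eye']); return e+r*(z-e[2])/r[2]
E
python3 - <<'E'
from h import *
for n in ['top','side','wrist']:
    c=shot(n,n+'0.png'); print(n,c['vfov'],c['cx'],c['cy'],c['k1'],c['eye'],c['attitude'])
    for t in ['rover','release_slot','sled_front','rib_bed','cell_rack','tub','green_mat','pin_grip','pin_tip','blue1_mid','orange1_mid','solder_reel','display_board','multimeter']:
        print(t,[(np.round(w(c,d['point']),3).tolist(),round(d['confidence'],2)) for d in find_in(n,t)])
print(read_state())
E
```

```text
pics
top 56.798585073475465 317.14751352951 195.32765052746547 -0.08283669349695948 [ 0.30220568 -0.0862776   1.11078892] [-0.69805975 -0.06251122  0.0639279   0.71043519]
rover [([0.736, 0.014, 0.079], 0.96)]
release_slot [([0.737, 0.01, 0.08], 0.7), ([0.61, 0.018, 0.062], 0.16)]
sled_front [([0.612, 0.014, 0.064], 0.85)]
rib_bed [([0.612, 0.019, 0.059], 0.69)]
cell_rack [([0.493, 0.291, 0.004], 0.88)]
tub [([0.616, -0.347, 0.007], 0.97), ([0.736, 0.012, 0.082], 0.23)]
green_mat [([0.375, -0.306, 0.002], 0.73), ([0.612, 0.019, 0.061], 0.28)]
pin_grip [([0.36, -0.292, 0.022], 0.53), ([0.505, 0.225, 0.035], 0.37)]
pin_tip [([0.365, -0.292, 0.021], 0.61)]
blue1_mid []
orange1_mid [([0.32, 0.198, 0.021], 0.72), ([0.466, 0.224, 0.035], 0.7), ([0.263, 0.29, 0.024], 0.61), ([0.366, 0.097, 0.022], 0.48)]
solder_reel [([0.7, 0.34, 0.042], 0.89), ([0.384, -0.539, 0.034], 0.69)]
display_board [([0.741, 0.008, 0.083], 0.72), ([0.375, -0.307, -0.0], 0.69), ([0.384, -0.112, 0.012], 0.59)]
multimeter [([0.384, -0.536, 0.032], 0.66)]
side 55.229399458767084 322.8433738518938 205.45480480440344 -0.0
[... 1403 characters left out ...]
ositions': array([ 1.19020041,  0.62839704,  0.03848807,  1.51740177, -0.02698651,
        0.9963107 , -0.02001   ]), 'qvel': array([-5.65741739e-04,  1.27298031e-03, -4.33148310e-04, -2.62990712e-05,
       -8.46220207e-04,  6.96580436e-04, -5.04063181e-04]), 'effort': array([ 8.67466952e-05, -5.49581015e+01,  1.14288803e+00, -1.86941510e+01,
       -5.24566637e-02,  1.56722695e-02,  2.76687916e-05]), 'ee_pos': array([ 0.20128638, -0.61805804,  0.21947956]), 'tool_rot': array([-1.28695705e-05,  8.09198756e-01, -5.87534997e-01,  9.61831009e-06]), 'force': array([-0.90075313, -0.24125127, -1.09508765]), 'torque': array([-0.03463462, -0.02212587, -0.0180078 ]), 'finger_gap': 1.002760728513708}
```

View pics/top0.png

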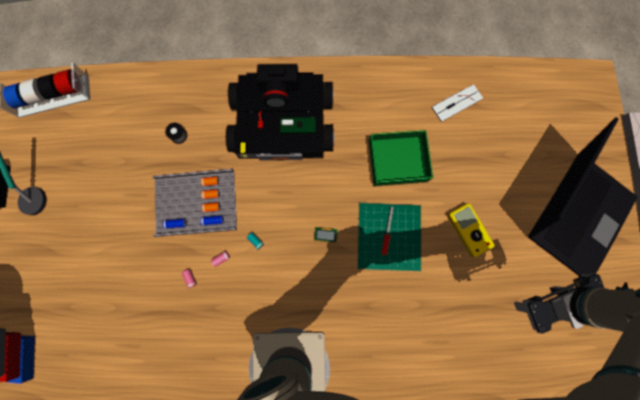

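View pics/side0.png

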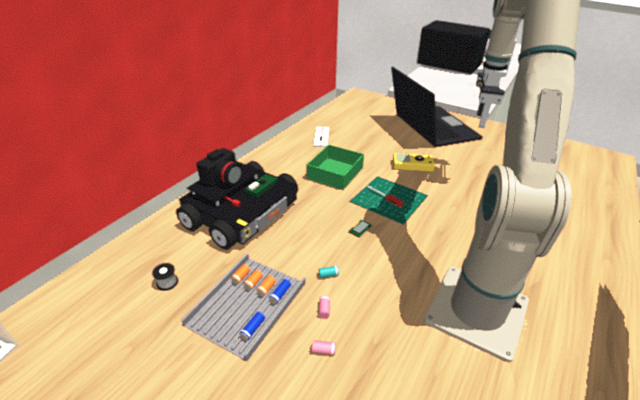

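Run:
```python
import cv2
a=cv2.imread('pics/top0.png'); b=cv2.imread('pics/side0.png')
cv2.imwrite('pics/c1.png',cv2.resize(a[55:165,215:345],None,fx=6,fy=5.4,interpolation=2))
cv2.imwrite('pics/c2.png',cv2.resize(a[160:245,145:270],None,fx=6,fy=6,interpolation=2))
cv2.imwrite('pics/c3.png',cv2.resize(a[190:285,350:500],None,fx=5,fy=5,interpolation=2))
cv2.imwrite('pics/c4.png',cv2.resize(b[140:250,170:310],None,fx=5,fy=5,interpolation=2))
```

```text
(no output)
```

View pics/c1.png

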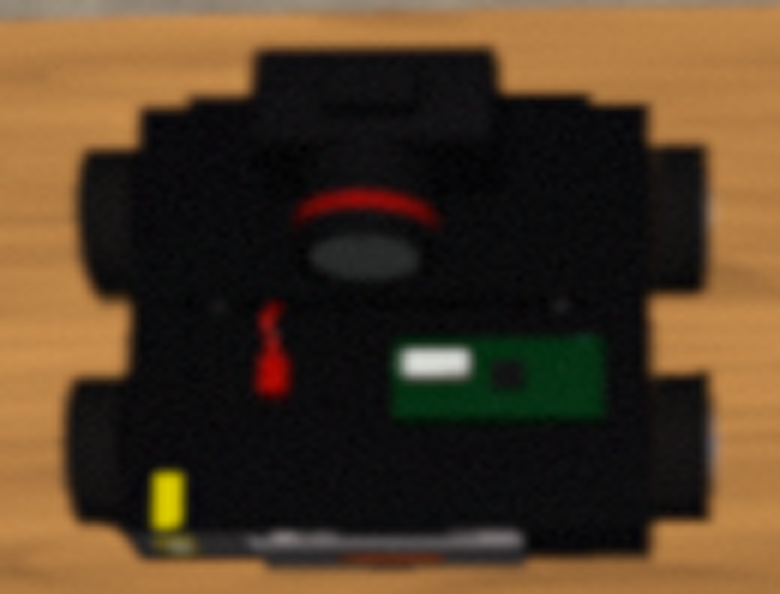

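View pics/c2.png

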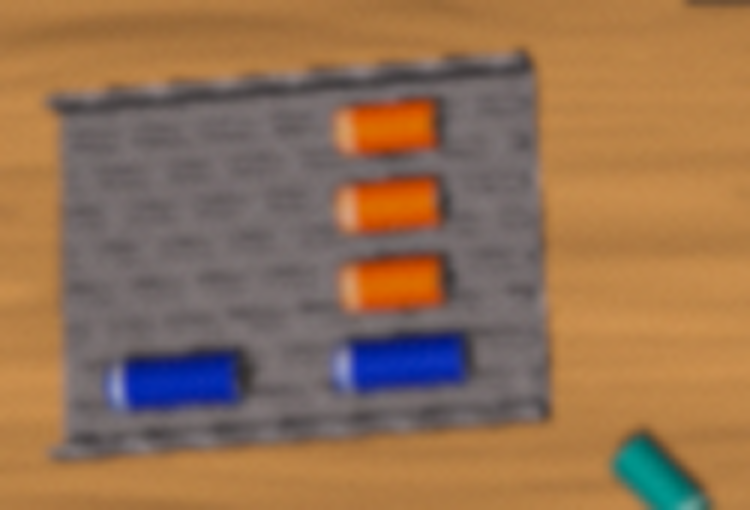

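View pics/c3.png

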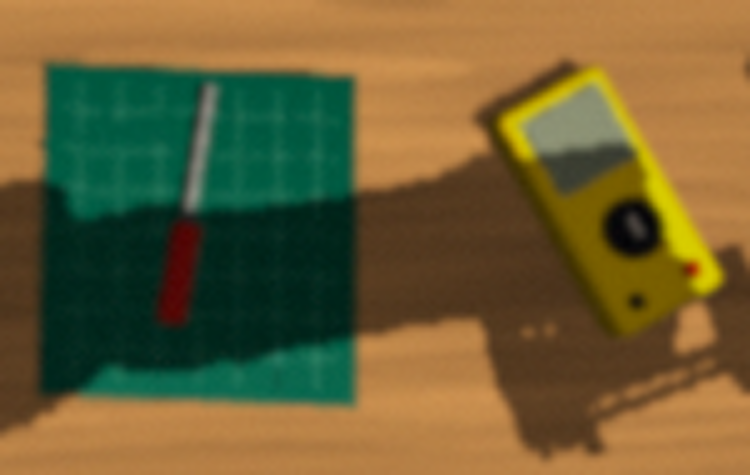

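View pics/c4.png

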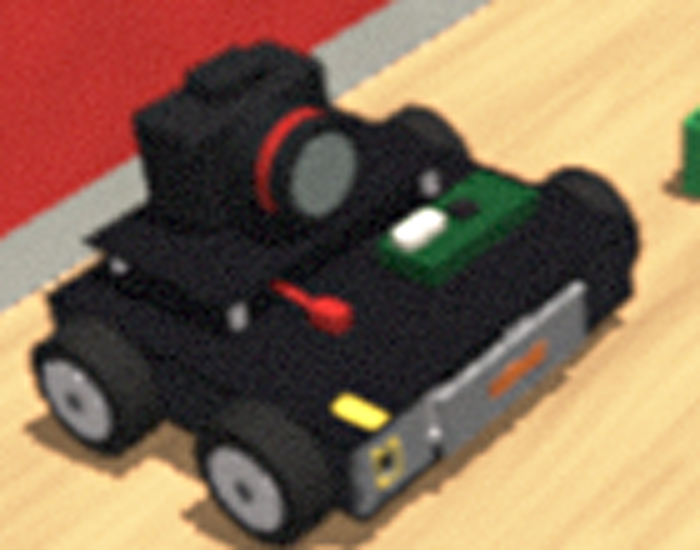

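Run:
```python
from h import *
t=shot('top');s=shot('side')
P=lambda c,u,v,z:print(np.round(onz(c,u,v,z)[:2],4))
print('slot side');P(s,247.2,232.4,.051)
print('fascia side');P(s,258,220.4,.072);P(s,286.4,196.8,.072)
print('stripe front, fascia top');P(t,242.8,153.1,.08);P(t,256.7,155,.072);P(t,302.2,154,.072)
print('pin');
for q in [(384.4,255),(387.4,234.4)]: P(t,*q,.021)
P(t,392.2,207,.015)
def blobs(c,lo,hi,reg,z,mn=20):
    h=cv2.cvtColor(c['img'],cv2.COLOR_RGB2HSV); m=cv2.inRange(h,lo,hi)
    n,l,st,ce=cv2.connectedComponentsWithStats(m)
    for i in range(1,n):
        if st[i,4]>mn and reg[0]<ce[i][0]<reg[2] and reg[1]<ce[i][1]<reg[3]:
            rr=cv2.minAreaRect(np.argwhere(l==i)[:,::-1].astype(np.float32))
            print(ce[i].round(1),st[i,4],rr, onz(c,*ce[i],z)[:2].round(4))
print('blue');blobs(t,(110,120,60),(130,255,255),(140,160,260,245),.033)
print('orange');blobs(t,(5,150,100),(14,255,255),(140,160,240,245),.033)
print('blueside');blobs(s,(110,120,60),(130,255,255),(170,240,320,360),.028)
print('orangeside');blobs(s,(5,150,100),(14,255,255),(170,240,320,360),.028)
print('redtop');blobs(t,(0,120,30),(6,255,255),(355,200,430,270),.021)
print('redside');blobs(s,(0,120,30),(6,255,255),(355,180,430,220),.017)
```

```text
slot side
[0.6162 0.1248]
fascia side
[0.6067 0.0863]
[ 0.6065 -0.0475]
stripe front, fascia top
[0.6172 0.1237]
[0.613  0.0844]
[ 0.6134 -0.0486]
pin
[ 0.3187 -0.2837]
[ 0.3787 -0.2953]
[ 0.4609 -0.3151]
blue
[212.3 219.9] 158 ((212.5, 220.0), (8.0, 19.0), 90.0) [0.4291 0.22  ]
[174.7 223.1] 154 ((174.5, 223.0), (8.0, 19.0), 90.0) [0.4211 0.3327]
orange
[209.8 180.8] 112 ((209.5, 181.0), (8.0, 15.0), 90.0) [0.5473 0.2315]
[210.4 193.7] 111 ((210.51980590820312, 193.697998046875), (8.457816123962402, 14.627046585083008), 84.2894058227539) [0.5076 0.2281]
[210.8 206.8] 120 ((210.7821807861328, 206.82179260253906), (8.557319641113281, 15.124565124511719), 84.2894058227539) [0.4684 0.2257]
blueside
[281.8 288.1] 178 ((282.03662109375, 287.82928466796875), (9.526599884033203, 19.677894592285156), 38.65980911254883) [0.4274 0.2169]
[254.1 322.6] 238 ((254.3196563720703, 322.5163879394531), (10.370986938476562, 23.1746768951416), 39.80556869506836) [0.4193 0.3315]
orangeside
[244.5 273.5] 35 ((244.743896484375, 273.19512939453125), (2.654954195022583, 13.743291854858398), 38.65980529785156) [0.5364 0.2307]
[257.  279.5] 32 ((257.1557312011719, 279.2131042480469), (2.5607378482818604, 12.931726455688477), 39.80556869506836) [0.4965 0.2289]
[270.4 285.1] 30 ((270.5000305175781, 285.0000305175781), (2.1213202476501465, 12.020814895629883), 45.0) [0.4568 0.2247]
redtop
[385.4 244.1] 115 ((385.3600158691406, 243.97998046875), (5.798276424407959, 20.5060977935791), 8.130102157592773) [ 0.3504 -0.2881]
redside
[394.4 200.3] 96 ((394.0000305175781, 200.00003051757812), (17.861000061035156, 6.2017364501953125), 29.744882583618164) [ 0.3461 -0.2833]
```

```bash
python3 -m inch '[[0.03,0.066,0,-0.44,100],[0.03,0.066,0,-0.44,100],[0.03,0.066,0,-0.44,100],[0.03,0.066,0,-0.44,100],[0.03,0.066,0,-0.44,100]]'; python3 -m inch '[[0.03,0.066,0,-0.44,100],[0.03,0.066,0,-0.44,100],[0.03,0.066,0,-0.44,100],[0.03,0.066,0,-0.44,100],[0.026,0.066,0,-0.44,100]]'; python3 -m inch '[[0,0,0,0,100],[0,0,0,0,100]]'
cat >> h.py <<'E'
def st():
    s=read_state(); M=Rq(s['tool_rot']).as_matrix()
    print('t %.2f'%s['time'],'tcp',s['ee_pos'].round(4),'jaw',round(np.arctan2(M[1,0],M[0,0]),4),'zax',M[:,2].round(3),'F',s['force'].round(1),'gap',round(s['finger_gap']*94,1),'j',s['joint_positions'].round(2))
    return s
E
python3 - <<'E'
from h import *
st()
c=shot('wrist','w1.png');print(c['eye'],camR(c).round(2))
for t in ['pin_grip','pin_tip','green_mat']:
    print(t,[(np.round(w(c,d['point']),3).tolist(),round(d['confidence'],2)) for d in find_in('wrist',t)])
E
```

```text
time: 2.77
ee_pos: [0.2767, -0.4515, 0.2196]
tool_rot: [-0.0, 0.724, -0.69, 0.0]
force: [0.6, 1.1, -0.3]
finger_gap: 0.999
time: 3.18
ee_pos: [0.3502, -0.2865, 0.2197]
tool_rot: [0.0, -0.627, 0.779, -0.0]
force: [1.0, -0.7, -0.6]
finger_gap: 1.0
time: 3.35
ee_pos: [0.3505, -0.2863, 0.2197]
tool_rot: [0.0, -0.63, 0.777, -0.0]
force: [-0.5, -0.9, -0.9]
finger_gap: 1.002
t 3.35 tcp [ 0.3505 -0.2863  0.2197] jaw -1.7785 zax [ 0.001  0.    -1.   ] F [-0.5 -0.9 -0.9] gap 94.2 j [ 0.5   0.35  0.16  2.05 -0.08  0.75 -1.06]
[ 0.42161987 -0.30121514  0.3853216 ] [[-0.21  0.95  0.25]
 [-0.98 -0.2  -0.05]
 [ 0.   -0.25  0.97]]
pin_grip [([0.368, -0.298, 0.019], 0.82)]
pin_tip [([0.369, -0.294, 0.024], 0.84)]
green_mat [([0.387, -0.316, 0.003], 0.96)]
```

View pics/w1.png

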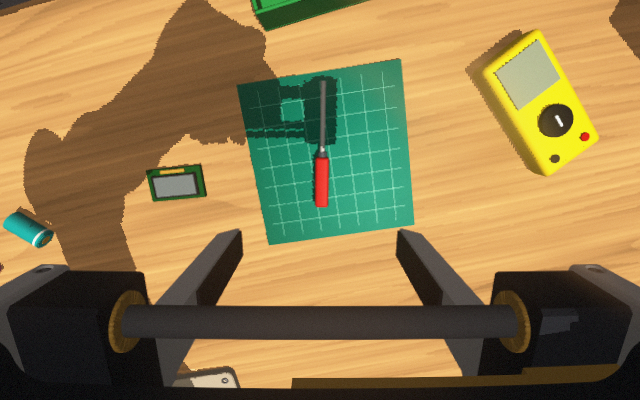

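Run:
```python
from h import *
st()
c=shot('wrist')
h=cv2.cvtColor(c['img'],cv2.COLOR_RGB2HSV); m=cv2.inRange(h,(0,150,60),(6,255,255))|cv2.inRange(h,(174,150,60),(180,255,255)); m[:130]=0;m[220:]=0;m[:,:290]=0;m[:,350:]=0
p=np.argwhere(m>0)[:,::-1].astype(np.float32); r=cv2.minAreaRect(p);b=cv2.boxPoints(r);print(p.mean(0),r,b)
for q in list(b)+[p.mean(0)]: print(onz(c,*q,.021)[:2].round(4))
for q in [(323,82),(321,150)]: print('rod',onz(c,*q,.012)[:2].round(4))
```

```text
t 3.55 tcp [ 0.3486 -0.2897  0.2196] jaw -1.7866 zax [ 0.    -0.001 -1.   ] F [0.8 0.2 0.6] gap 93.9 j [ 0.51  0.35  0.17  2.05 -0.08  0.75 -1.06]
[317.989   180.84616] ((317.9999694824219, 180.49998474121094), (48.99999237060547, 11.999998092651367), 90.0) [[311.99997 155.99998]
 [323.99997 155.99998]
 [323.99997 204.99998]
 [311.99997 204.99998]]
[ 0.3811 -0.2887]
[ 0.3781 -0.3022]
[ 0.3209 -0.2898]
[ 0.324  -0.2758]
[ 0.3512 -0.2891]
rod [ 0.4582 -0.3185]
rod [ 0.3847 -0.3001]
```

```bash
python3 -m inch '[[0.006,0,-0.07,0,100],[0,0,-0.07,0,60],[0,0,-0.07,0,50],[0,0,-0.07,0,40],[0,0,-0.06,0,40]]'; python3 -m inch '[[0,0,-0.03,0,40],[0,0,-0.02,0,40],[0,0,-0.006,0,40],[0,0,0,0,40],[0,0,0,0,40]]'
python3 - <<'E'
from h import *
st()
c=shot('wrist','w2.png')
E
```

```text
time: 4.02
ee_pos: [0.3514, -0.2892, 0.0476]
tool_rot: [-0.0, -0.627, 0.779, 0.0]
force: [0.3, -0.2, -0.2]
finger_gap: 0.753
time: 4.43
ee_pos: [0.3517, -0.2891, 0.0213]
tool_rot: [-0.001, -0.627, 0.779, 0.0]
force: [-0.4, -0.2, -0.9]
finger_gap: 0.414
t 4.43 tcp [ 0.3517 -0.2891  0.0213] jaw -1.7863 zax [-0.001 -0.001 -1.   ] F [-0.4 -0.2 -0.9] gap 38.9 j [ 0.53  0.73  0.14  2.2  -0.39  0.24 -0.77]
```

View pics/w2.png

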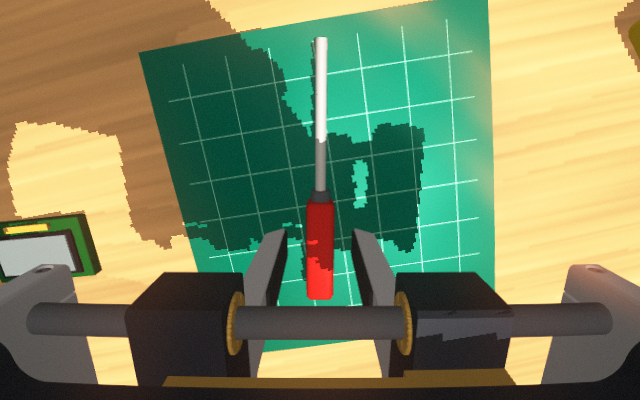

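```bash
python3 -m inch '[[0,0,0,0,0],[0,0,0,0,0],[0,0,0,0,0],[0,0,0,0,0],[0,0,0,0,0]]'; python3 -m inch '[[0,0,0,0,0],[0,0,0.02,0,0],[0,0,0.04,0,0],[0,0,0.06,0,0],[0,0,0.06,0,0]]'
python3 - <<'E'
from h import *
st()
c=shot('wrist','w3.png')
E
```

```text
time: 4.9
ee_pos: [0.3525, -0.2884, 0.022]
tool_rot: [0.0, -0.628, 0.778, -0.0]
force: [-0.4, -0.3, 2.8]
finger_gap: 0.167
time: 5.32
ee_pos: [0.3513, -0.2873, 0.112]
tool_rot: [-0.0, -0.628, 0.778, 0.001]
force: [0.5, -0.7, -0.5]
finger_gap: 0.166
t 5.32 tcp [ 0.3513 -0.2873  0.112 ] jaw -1.7842 zax [-0.002  0.002 -1.   ] F [ 0.5 -0.7 -0.5] gap 15.6 j [ 0.43  0.55  0.28  2.15 -0.33  0.48 -0.82]
```

View pics/w3.png

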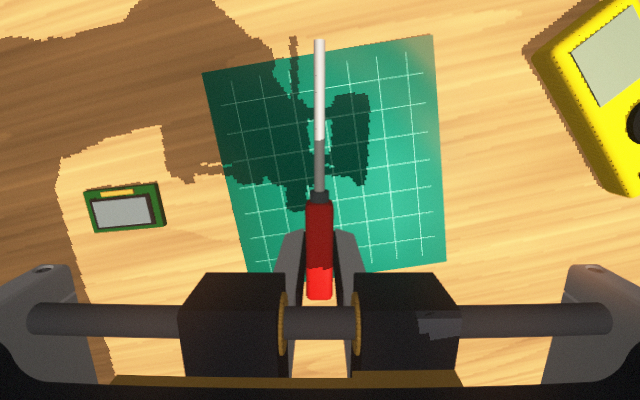

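```bash
python3 -m inch '[[0.02,0.074,0,0.16,0],[0.02,0.074,0,0.16,0],[0.02,0.074,0,0.16,0],[0.02,0.074,0,0.16,0],[0.02,0.074,0,0.16,0]]' >/dev/null; python3 -m inch '[[0.02,0.074,0,0.16,0],[0.02,0.074,0,0.16,0],[0.02,0.074,0,0.16,0],[0.02,0.074,0,0.16,0],[0.02,0.074,0,0.16,0]]'>/dev/null; python3 -m inch '[[0.02,0.074,0,0.16,0],[0,0,0,0,0],[0,0,0,0,0],[0,0,0,0,0]]'
python3 - <<'E'
from h import *
st()
c=shot('wrist','w4.png');shot('side','s4.png')
E
```

```text
time: 6.53
ee_pos: [0.4615, 0.1184, 0.1112]
tool_rot: [-0.001, -0.706, 0.708, 0.0]
force: [0.0, -1.1, -0.5]
finger_gap: 0.165
t 6.53 tcp [0.4615 0.1184 0.1112] jaw -1.5727 zax [-0.001 -0.001 -1.   ] F [ 0.  -1.1 -0.5] gap 15.5 j [-0.55  0.59  0.35  2.1  -0.39  0.52 -1.49]
```

View pics/w4.png

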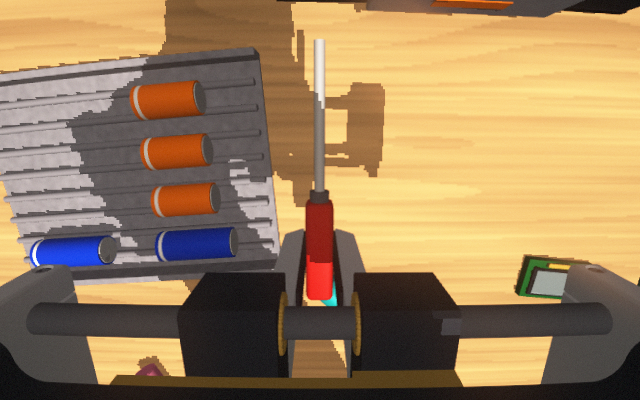

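View pics/s4.png

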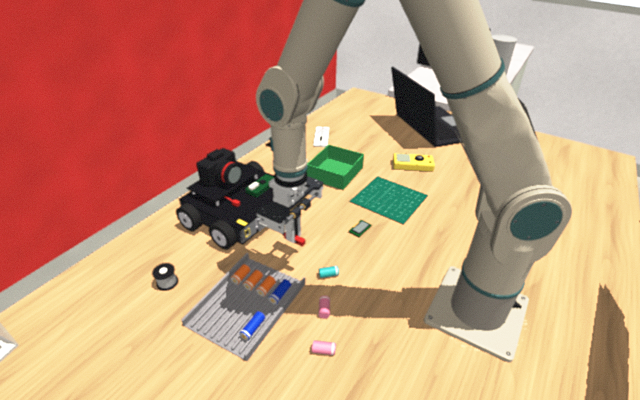

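```bash
cat >> h.py <<'E'
def pintip(c,s,dz=-.0097):
    # tip px: leftmost-top end of the bright rod
    z=s['ee_pos'][2]+dz
    return [(onz(c,319.5,v,z)-s['ee_pos']).round(4) for v in (39,190)]
E
python3 - <<'E'
from h import *
s=st();c=shot('wrist')
g=cv2.cvtColor(c['img'],cv2.COLOR_RGB2GRAY).astype(int)
cv2.imwrite('pics/w4c.png',cv2.resize(c['img'][20:220,290:350,::-1],None,fx=4,fy=3))
print(pintip(c,s))
t=shot('top')
cv2.imwrite('pics/t4.png',cv2.resize(t['img'][100:260,180:340,::-1],None,fx=4,fy=3.6,interpolation=2))
E
```

```text
t 6.63 tcp [0.4617 0.1172 0.1115] jaw -1.5756 zax [-0.001 -0.001 -1.   ] F [ 0.5 -0.5 -1. ] gap 15.8 j [-0.55  0.58  0.35  2.1  -0.39  0.52 -1.49]
[array([ 0.1127, -0.0008, -0.0097]), array([ 0.0336, -0.0003, -0.0097])]
```

View pics/w4c.png

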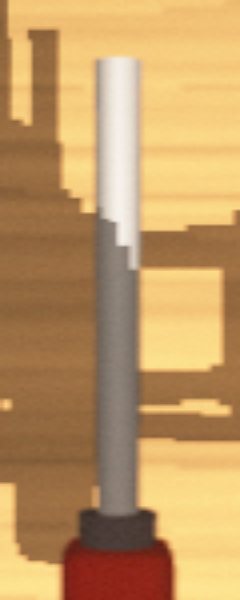

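```bash
python3 -m inch '[[0,0.015,-0.03,0,0],[0,0,-0.03,0,0],[0,0,-0.03,0,0],[0.02,0,-0.012,0,0],[0.024,0,0,0,0]]'>/dev/null; python3 -m inch '[[0,0,0,0,0],[0,0,0,0,0],[0,0,0,0,0]]'
python3 - <<'E'
from h import *
s=st();c=shot('wrist')
cv2.imwrite('pics/w5.png',cv2.resize(c['img'][0:150,220:420,::-1],None,fx=4,fy=4))
S=shot('side');print(proj(S,[.616,.124,.051]),proj(S,s['ee_pos']+[.1127,0,-.0097]))
cv2.imwrite('pics/s5.png',cv2.resize(S['img'][180:280,200:340,::-1],None,fx=5,fy=5))
t=shot('top');print(proj(t,s['ee_pos']+[.1127,0,-.0097]))
cv2.imwrite('pics/t5.png',cv2.resize(t['img'][100:200,200:340,::-1],None,fx=5,fy=5))
E
```

```text
time: 7.4
ee_pos: [0.4841, 0.126, 0.0609]
tool_rot: [-0.0, -0.706, 0.708, 0.0]
force: [0.9, -1.0, -1.0]
finger_gap: 0.163
t 7.40 tcp [0.4841 0.126  0.0609] jaw -1.5738 zax [-0.  0. -1.] F [ 0.9 -1.  -1. ] gap 15.3 j [-0.5   0.69  0.28  2.07 -0.44  0.44 -1.45]
[247.43571501 232.26466787] [252.23472082 235.1374586 ]
[243.79512664 162.52583156]
```

View pics/w5.png

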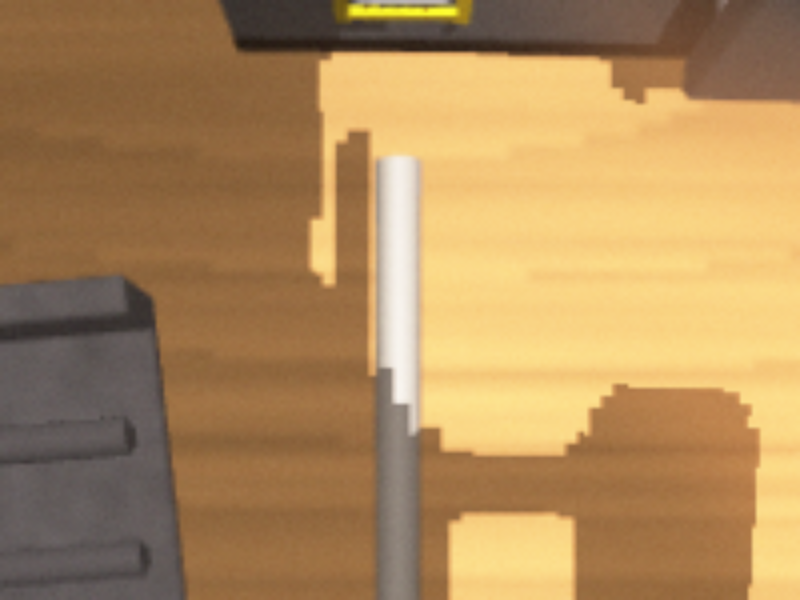

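View pics/s5.png

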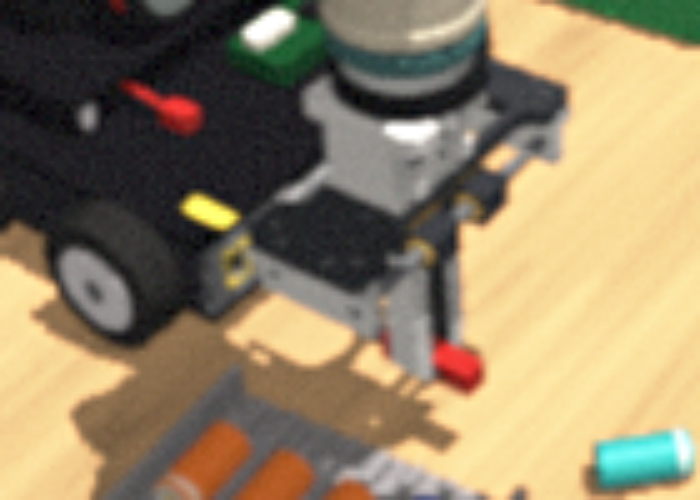

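View pics/t5.png

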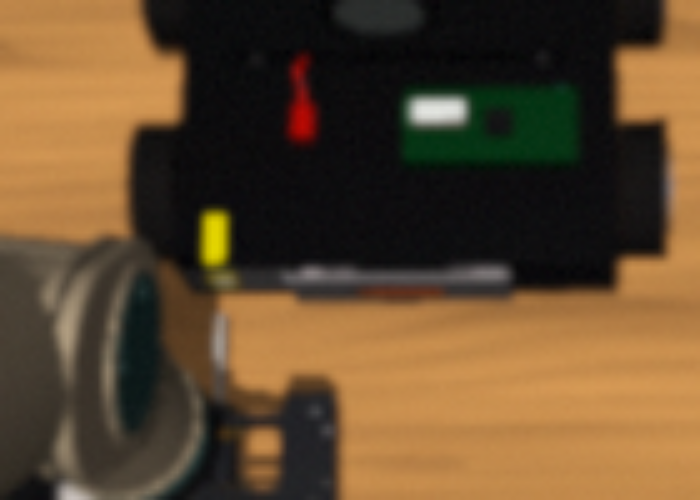

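Run:
```python
from h import *
s=st();c=shot('wrist')
print(onz(c,321.1,3,.041),onz(c,319.5,40,s['ee_pos'][2]-.0097))
print(onz(c,220+236/4,48/4,.03),onz(c,220+690/4,48/4,.03))
```

```text
t 7.55 tcp [0.4838 0.1265 0.0609] jaw -1.5729 zax [-0.  0. -1.] F [-0.1 -0.7 -0.3] gap 15.5 j [-0.5   0.69  0.28  2.07 -0.44  0.44 -1.45]
[0.61668155 0.12508004 0.041     ] [0.59606108 0.12601152 0.05118717]
[0.61573252 0.14877206 0.03      ] [0.61568546 0.08463618 0.03      ]
```

```bash
python3 -m inch '[[0.014,-0.002,0,0,0],[0.02,0,0,0,0],[0.02,0,0,0,0],[0,0,0,0,0]]'
python3 - <<'E'
from h import *
s=st();c=shot('wrist')
cv2.imwrite('pics/w6.png',cv2.resize(c['img'][0:150,220:420,::-1],None,fx=4,fy=4))
E
```

```text
time: 7.93
ee_pos: [0.5141, 0.1254, 0.0609]
tool_rot: [0.001, -0.706, 0.708, -0.001]
force: [0.9, 0.0, -1.5]
finger_gap: 0.165
t 7.93 tcp [0.5141 0.1254 0.0609] jaw -1.5731 zax [ 0.004  0.    -1.   ] F [ 0.9  0.  -1.5] gap 15.5 j [-0.49  0.72  0.3   1.99 -0.42  0.48 -1.46]
```

View pics/w6.png

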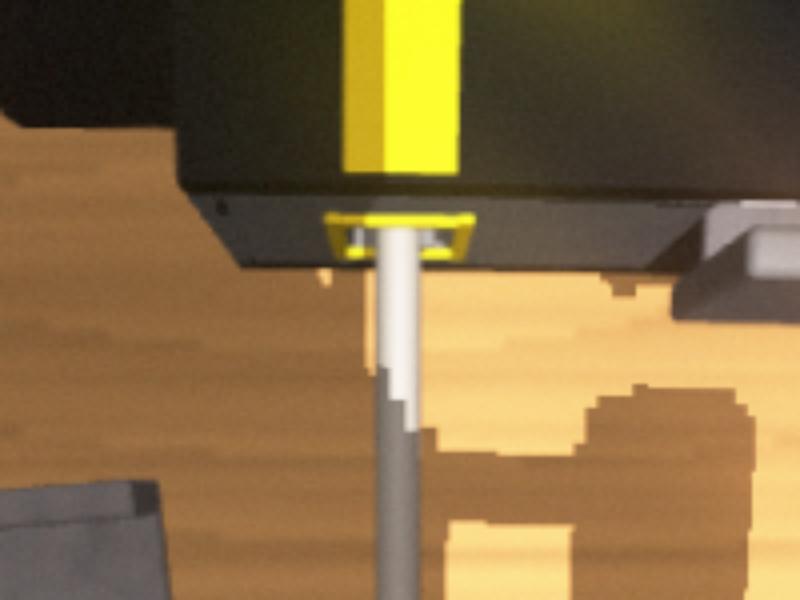

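```bash
python3 -m inch '[[0.02,0,0,0,0],[0.02,0,0,0,0],[0.02,0,0,0,0],[0.014,0,0,0,0],[0,0,0,0,0]]'; python3 -m inch '[[0.008,0,0,0,0],[0.006,0,0,0,0],[0,0,0,0,0],[0,0,0,0,0]]'
python3 - <<'E'
from h import *
s=st();c=shot('top','t7.png');c=shot('wrist','w7.png')
E
```

```text
time: 8.4
ee_pos: [0.5494, 0.1254, 0.0606]
tool_rot: [0.0, -0.706, 0.708, -0.0]
force: [0.3, -0.5, -0.4]
finger_gap: 0.166
time: 8.73
ee_pos: [0.5542, 0.1255, 0.0603]
tool_rot: [-0.001, -0.706, 0.708, 0.001]
force: [-2.0, -0.0, -0.9]
finger_gap: 0.168
t 8.73 tcp [0.5542 0.1255 0.0603] jaw -1.5728 zax [-0.002  0.    -1.   ] F [-2.  -0.  -0.9] gap 15.8 j [-0.47  0.76  0.31  1.88 -0.41  0.57 -1.46]
```

View pics/w7.png

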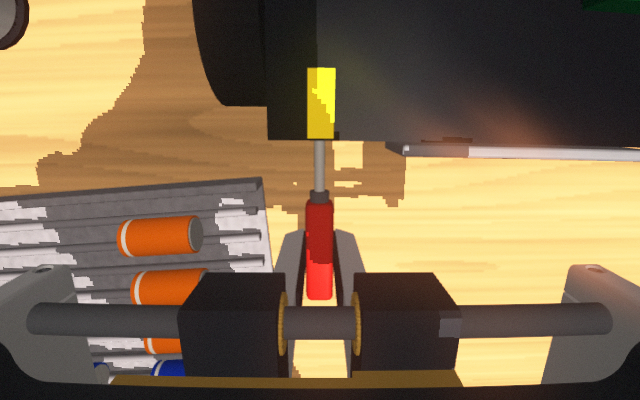

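Force of −2 N: contact with the tab. Press on in small steps.

```bash
python3 -m inch '[[0.006,0,0,0,0],[0.006,0,0,0,0],[0,0,0,0,0],[0,0,0,0,0],[0,0,0,0,0]]';  python3 - <<'E'
from h import *
s=st();c=shot('wrist','w8.png')
E
```

```text
time: 9.25
ee_pos: [0.5609, 0.1253, 0.0604]
tool_rot: [-0.0, -0.706, 0.708, 0.0]
force: [-2.4, 0.8, -0.9]
finger_gap: 0.171
t 9.25 tcp [0.5609 0.1253 0.0604] jaw -1.5731 zax [-0.001 -0.    -1.   ] F [-2.4  0.8 -0.9] gap 16.1 j [-0.47  0.77  0.32  1.86 -0.41  0.58 -1.46]
```

View pics/w8.png

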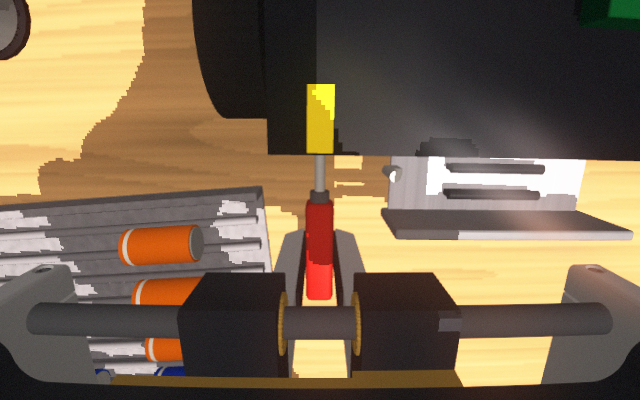

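Sled is coming out. Hold a bit for it.

```bash
python3 -m inch '[[0.003,0,0,0,0],[0,0,0,0,0],[0,0,0,0,0],[0,0,0,0,0],[0,0,0,0,0]]'>/dev/null; python3 -m inch '[[0,0,0,0,0],[0,0,0,0,0],[0,0,0,0,0],[0,0,0,0,0],[0,0,0,0,0]]'>/dev/null;python3 -m inch '[[0,0,0,0,0],[0,0,0,0,0],[0,0,0,0,0],[0,0,0,0,0],[0,0,0,0,0]]'>/dev/null;python3 -m inch '[[0,0,0,0,0],[0,0,0,0,0],[0,0,0,0,0],[0,0,0,0,0],[0,0,0,0,0]]'
python3 - <<'E'
from h import *
s=st();c=shot('wrist','w9.png')
E
```

```text
time: 10.97
ee_pos: [0.5627, 0.1255, 0.0606]
tool_rot: [0.0, -0.706, 0.708, 0.0]
force: [-3.5, -0.3, -0.8]
finger_gap: 0.167
t 10.97 tcp [0.5627 0.1255 0.0606] jaw -1.5728 zax [-0.  0. -1.] F [-3.5 -0.3 -0.8] gap 15.7 j [-0.47  0.77  0.32  1.86 -0.41  0.58 -1.46]
```

View pics/w9.png

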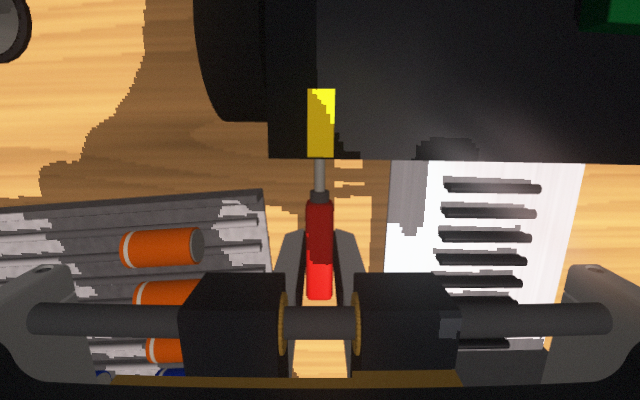

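```bash
python3 -m inch '[[-0.02,0,0,0,0],[-0.04,0,0,0,0],[-0.05,0,0,0,0],[-0.05,0,0,0,0],[-0.04,0,0,0,0]]'; python3 -m inch '[[0,0,0.04,0,0],[0,0,0.06,0,0],[0,0,0.02,0,0],[0,0,0,0,0]]'
python3 - <<'E'
from h import *
s=st()
for n in ['wrist','top','side']:
  c=shot(n,n+'10.png')
E
```

```text
time: 11.43
ee_pos: [0.4631, 0.1257, 0.0611]
tool_rot: [0.001, -0.706, 0.708, -0.001]
force: [-1.2, 0.0, -0.2]
finger_gap: 0.167
time: 11.77
ee_pos: [0.4664, 0.1262, 0.1233]
tool_rot: [0.004, -0.706, 0.708, -0.002]
force: [0.7, -0.8, -1.6]
finger_gap: 0.167
t 11.77 tcp [0.4664 0.1262 0.1233] jaw -1.5726 zax [ 0.008  0.002 -1.   ] F [ 0.7 -0.8 -1.6] gap 15.7 j [-0.57  0.57  0.37  2.08 -0.38  0.54 -1.5 ]
```

View pics/wrist10.png

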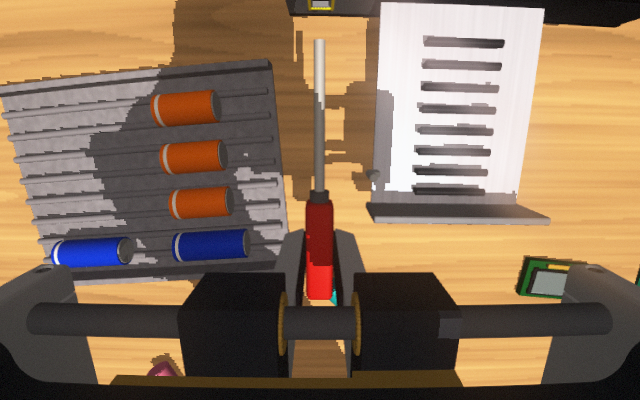

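View pics/top10.png

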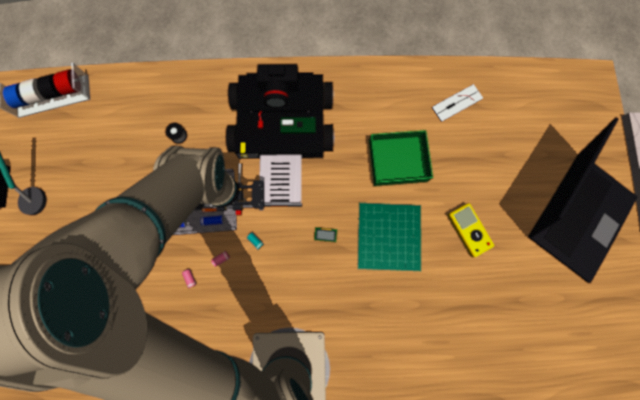

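```bash
python3 -m inch '[[-0.017,-0.077,0,0,0],[-0.017,-0.077,0,0,0],[-0.017,-0.077,0,0,0],[-0.017,-0.077,0,0,0],[-0.017,-0.077,0,0,0]]' >/dev/null; python3 -m inch '[[-0.017,-0.077,0,0,0],[-0.017,-0.077,0,0,0],[-0.017,-0.077,0,0,0],[-0.017,-0.077,0,0,0],[-0.017,-0.077,0,0,0]]'>/dev/null; python3 -m inch '[[-0.017,-0.077,-0.02,0,0],[0,0,-0.06,0,0],[0,0,-0.06,0,0],[0,0,-0.03,0,0],[0,0,0,0,0]]'
python3 - <<'E'
from h import *
s=st()
shot('wrist','w11.png')
E
```

```text
time: 13.17
ee_pos: [0.3667, -0.2966, 0.0317]
tool_rot: [-0.0, -0.706, 0.708, 0.004]
force: [0.4, -0.3, 0.2]
finger_gap: 0.17
t 13.17 tcp [ 0.3667 -0.2966  0.0317] jaw -1.5742 zax [-0.006  0.005 -1.   ] F [ 0.4 -0.3  0.2] gap 16.0 j [ 0.52  0.72  0.15  2.14 -0.34  0.31 -0.62]
```

View pics/w11.png

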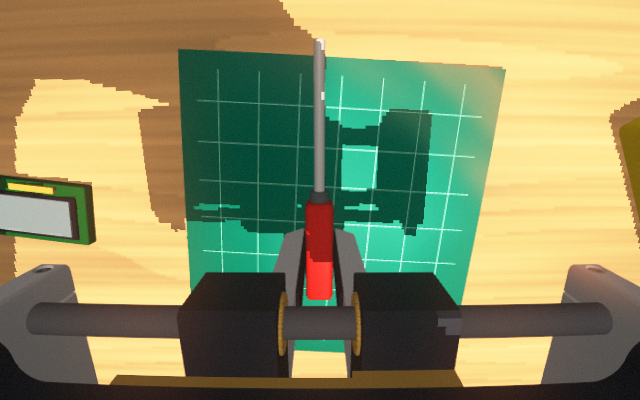

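```bash
python3 -m inch '[[0,0,-0.01,0,0],[0,0,-0.006,0,0],[0,0,-0.003,0,0],[0,0,0,0,0],[0,0,0,0,0]]'; python3 -m inch '[[0,0,0,0,22],[0,0,0,0,26],[0,0,0,0,32],[0,0,0,0,40],[0,0,0,0,40]]';  python3 -m inch '[[0,0,0.02,0,40],[0,0,0.04,0,40],[0,0,0.06,0,40],[0,0,0.08,0,60],[0,0,0.04,0,80]]'
python3 - <<'E'
from h import *
s=st()
shot('wrist','w12.png')
E
```

```text
time: 13.63
ee_pos: [0.3697, -0.2981, 0.0266]
tool_rot: [0.0, -0.707, 0.708, -0.0]
force: [-0.2, 0.7, -0.7]
finger_gap: 0.165
time: 14.05
ee_pos: [0.3693, -0.2981, 0.0262]
tool_rot: [0.0, -0.706, 0.708, -0.0]
force: [-0.3, -0.4, -0.3]
finger_gap: 0.391
time: 14.47
ee_pos: [0.3699, -0.2989, 0.1498]
tool_rot: [0.0, -0.706, 0.708, -0.002]
force: [-0.1, -0.9, 0.1]
finger_gap: 0.509
t 14.47 tcp [ 0.3699 -0.2989  0.1498] jaw -1.5735 zax [ 0.003 -0.002 -1.   ] F [-0.1 -0.9  0.1] gap 47.8 j [ 0.41  0.51  0.3   2.07 -0.26  0.59 -0.69]
```

View pics/w12.png

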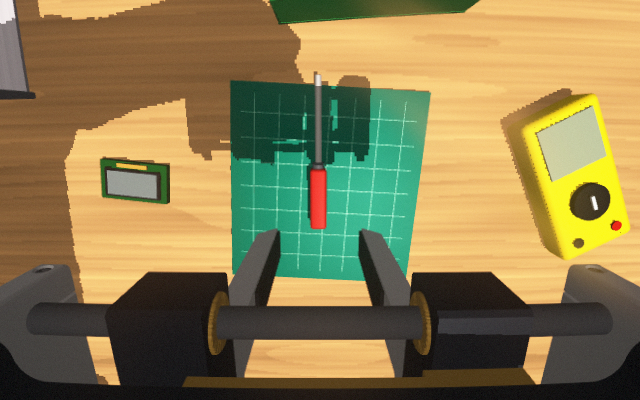

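```bash
python3 -m inch '[[0.009,0.079,0.01,0.05,100],[0.009,0.079,0.01,0.05,100],[0.009,0.079,0.01,0.05,100],[0.009,0.079,0,0.05,100],[0.009,0.079,0,0.05,100]]' >/dev/null; python3 -m inch '[[0.009,0.079,0,0.05,100],[0.009,0.079,0,0.05,100],[0.009,0.079,0,0.05,100],[0.009,0.079,0,0.05,100],[0.009,0.079,0,0.05,100]]'>/dev/null; python3 -m inch '[[0.009,0.079,0,0.05,100],[0.009,0.079,0,0.05,100],[0.008,0.079,0,0,100],[0,0,0,0,100],[0,0,0,0,100]]'
python3 - <<'E'
from h import *
s=st()
c=shot('wrist','w13.png')
h=cv2.cvtColor(c['img'],cv2.COLOR_RGB2HSV); m=cv2.inRange(h,(110,120,40),(130,255,255))
n,l,sa,ce=cv2.connectedComponentsWithStats(m)
for i in range(1,n):
    if sa[i,4]>200: print(ce[i],sa[i],onz(c,*ce[i],.03)[:2])
E
```

```text
time: 15.77
ee_pos: [0.4267, 0.2179, 0.1611]
tool_rot: [-0.0, 0.733, -0.68, -0.0]
force: [-0.9, -0.2, 0.3]
finger_gap: 0.999
t 15.77 tcp [0.4267 0.2179 0.1611] jaw -1.4955 zax [-0.     0.001 -1.   ] F [-0.9 -0.2  0.3] gap 93.9 j [-0.78  0.5   0.35  2.05 -0.28  0.64 -1.73]
[198.12350598 190.65405046] [ 168  178   63   26 1506] [0.42385948 0.33539767]
[316.26560425 191.30146082] [ 287  179   59   26 1506] [0.43161259 0.22111303]
```

View pics/w13.png

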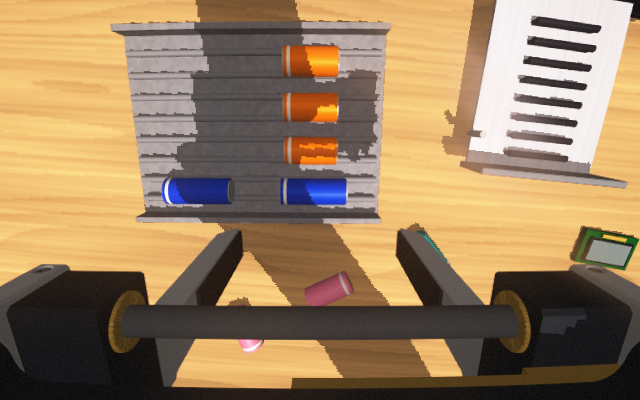

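Run:
```python
from h import *
s=st()
c=shot('wrist')
cv2.imwrite('pics/w13c.png',cv2.resize(c['img'][30:220,150:400,::-1],None,fx=3,fy=3))
for a,b,v in [(281,347,191.5),(163,229,191)]:
  print(onz(c,a,v,.0335),onz(c,b,v,.0335),onz(c,(a+b)/2,v,.0225))
for nm in ['blue1_mid','orange1_mid','rib_bed','sled_front']:
    print(nm,[(np.round(w(c,d['point']),3).tolist(),round(d['confidence'],2)) for d in find_in('wrist',nm)])
# ribs at sled
for q in [(531,16),(600,29),(502,150),(568,157)]: print('rib',onz(c,*q,.046))
print('fascia',onz(c,465,167,.072),onz(c,625,187,.072))
```

```text
t 15.82 tcp [0.4267 0.2156 0.1611] jaw -1.4991 zax [-0.001 -0.    -1.   ] F [ 0.2 -0.6 -0.3] gap 94.3 j [-0.77  0.5   0.35  2.05 -0.28  0.64 -1.73]
[0.42976746 0.25219863 0.0335    ] [0.43416635 0.18944843 0.0335    ] [0.42943122 0.2208097  0.0225    ]
[0.42238641 0.36580261 0.0335    ] [0.42680093 0.30186981 0.0335    ] [0.42179266 0.33788968 0.0225    ]
blue1_mid [([0.544, 0.024, 0.029], 0.6), ([0.55, 0.232, 0.034], 0.31)]
orange1_mid [([0.321, 0.197, 0.022], 0.94), ([0.472, 0.233, 0.032], 0.72), ([0.242, 0.281, 0.028], 0.54), ([0.386, 0.098, 0.018], 0.53)]
rib_bed [([0.543, 0.027, 0.033], 0.68), ([0.498, 0.296, 0.005], 0.67), ([0.541, 0.02, 0.037], 0.64)]
sled_front []
rib [0.59559784 0.05247544 0.046     ]
rib [ 0.59243756 -0.01032844  0.046     ]
rib [0.48482646 0.05534982 0.046     ]
rib [ 0.48356418 -0.00830345  0.046     ]
fascia [0.4701007  0.09883343 0.072     ] [ 0.46392903 -0.04641691  0.072     ]
```

View pics/w13c.png

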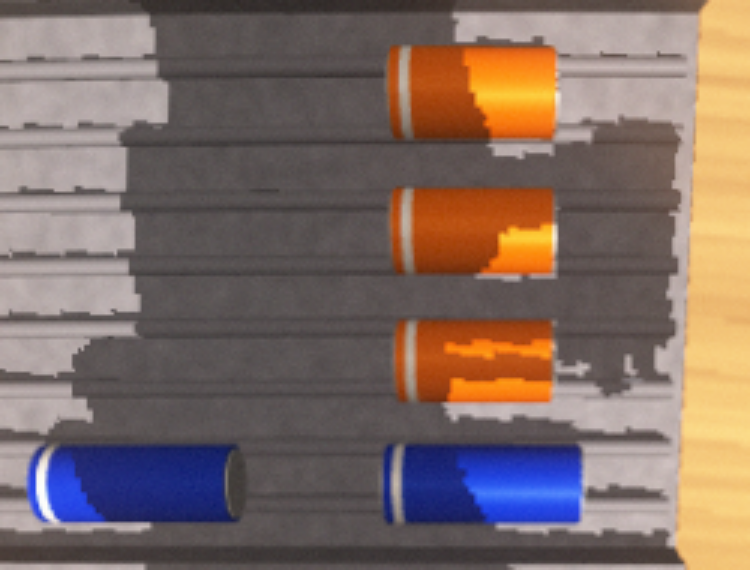

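```bash
python3 -m inch '[[0.005,0.006,-0.07,0,100],[0,0,-0.07,0,100],[0,0,-0.06,0,100],[0,0,-0.04,0,100],[0,0,-0.016,0,100]]';python3 -m inch '[[0,0,-0.008,0,100],[0,0,0,0,100],[0,0,0,0,100]]'
python3 - <<'E'
from h import *
s=st()
c=shot('wrist','w14.png')
E
```

```text
time: 16.48
ee_pos: [0.4284, 0.2166, 0.0307]
tool_rot: [0.002, 0.731, -0.683, -0.001]
force: [-0.1, -0.0, 0.2]
finger_gap: 1.0
time: 16.73
ee_pos: [0.4306, 0.2184, 0.03]
tool_rot: [-0.001, 0.731, -0.682, 0.0]
force: [0.4, -0.2, -0.4]
finger_gap: 1.001
t 16.73 tcp [0.4306 0.2184 0.03  ] jaw -1.5015 zax [ 0.001  0.001 -1.   ] F [ 0.4 -0.2 -0.4] gap 94.1 j [-0.65  0.73  0.19  2.13 -0.41  0.32 -1.63]
```

View pics/w14.png

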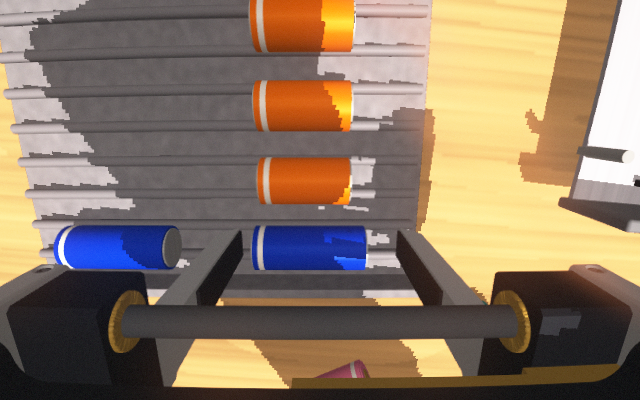

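```bash
python3 -m inch '[[0,0.007,0,0,100],[0,0,0,0,80],[0,0,0,0,72],[0,0,0,0,50],[0,0,0,0,50]]';python3 -m inch '[[0,0,0,0,50],[0,0,0,0,50],[0,0,0.02,0,50],[0,0,0.04,0,50],[0,0,0.06,0,50]]'
python3 - <<'E'
from h import *
s=st()
c=shot('wrist','w15.png')
E
```

```text
time: 17.2
ee_pos: [0.4298, 0.2221, 0.0293]
tool_rot: [-0.0, 0.731, -0.682, -0.0]
force: [-0.0, 0.2, -0.2]
finger_gap: 0.751
time: 17.62
ee_pos: [0.4281, 0.2209, 0.0885]
tool_rot: [0.002, 0.731, -0.682, -0.001]
force: [1.1, 0.6, -0.4]
finger_gap: 0.687
t 17.62 tcp [0.4281 0.2209 0.0885] jaw -1.5014 zax [-0.004 -0.002 -1.   ] F [ 1.1  0.6 -0.4] gap 64.6 j [-0.72  0.63  0.28  2.1  -0.36  0.47 -1.67]
```

View pics/w15.png

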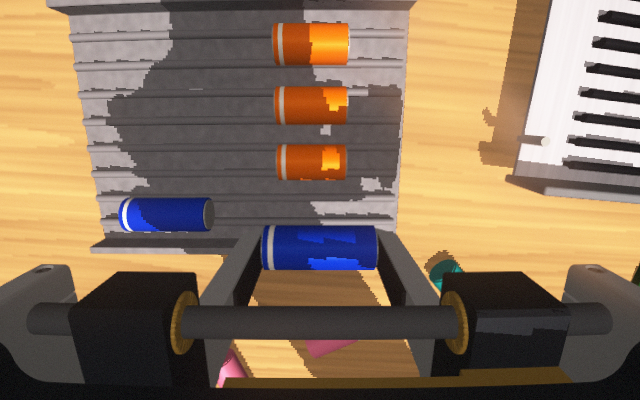

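```bash
python3 -m inch '[[0,0,0.06,0,50],[0.032,-0.067,0,-0.1,50],[0.032,-0.067,0,-0.1,50],[0.032,-0.067,0,-0.1,50],[0.032,-0.067,0,-0.1,50]]'>/dev/null;python3 -m inch '[[0.032,-0.067,0,-0.1,50],[0.032,-0.067,0,-0.08,50],[0,0,0,0,50],[0,0,0,0,50],[0,0,0,0,50]]'
python3 - <<'E'
from h import *
s=st()
c=shot('wrist','w16.png')
for nm in ['rib_bed','sled_front']:
    print(nm,[(np.round(w(c,d['point']),3).tolist(),round(d['confidence'],2)) for d in find_in('wrist',nm)])
E
```

```text
time: 18.5
ee_pos: [0.5251, 0.0212, 0.1192]
tool_rot: [-0.0, -0.707, 0.707, 0.001]
force: [0.1, 0.6, -0.4]
finger_gap: 0.685
t 18.50 tcp [0.5251 0.0212 0.1192] jaw -1.5709 zax [-0.001  0.001 -1.   ] F [ 0.1  0.6 -0.4] gap 64.4 j [-0.29  0.62  0.3   1.97 -0.3   0.6  -1.37]
rib_bed [([0.56, 0.018, 0.035], 0.56)]
sled_front [([0.56, 0.021, 0.037], 0.98)]
```

View pics/w16.png

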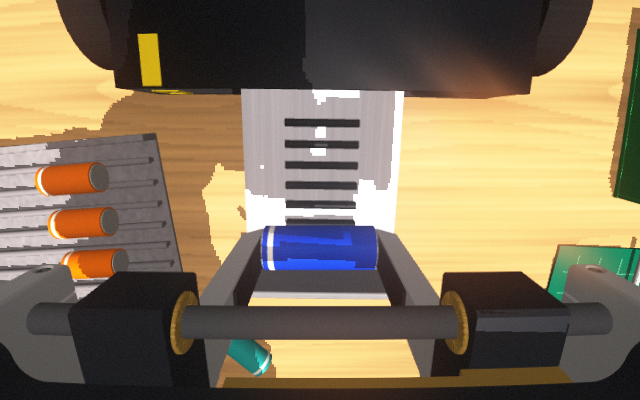

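Run:
```python
from h import *
s=st()
c=shot('wrist')
cv2.imwrite('pics/w16c.png',cv2.resize(c['img'][80:280,220:420,::-1],None,fx=4,fy=3))
for v,x in zip([123,145,166,185,204,222],[56,40,24,8,-8,-24]): p=onz(c,322,v,.043);print(x,p.round(4), p[0]-x/1000)
print(onz(c,285,145,.043),onz(c,360,145,.043))
print('cell',onz(c,319.5,248,s['ee_pos'][2]-.0065))
print('fascia mid', onz(c,(248)/1,90,.033), onz(c,404,90,.033))
```

```text
t 18.65 tcp [0.5251 0.0227 0.1191] jaw -1.5678 zax [-0.001  0.001 -1.   ] F [ 0.2 -0.1 -0.3] gap 64.9 j [-0.29  0.62  0.3   1.97 -0.3   0.6  -1.37]
56 [0.5949 0.0208 0.043 ] 0.5388823168621838
40 [0.5786 0.0208 0.043 ] 0.5386370359617666
24 [0.5626 0.0207 0.043 ] 0.5386417966798887
8 [0.5477 0.0207 0.043 ] 0.5397235381908221
-8 [0.5323 0.0206 0.043 ] 0.540346517233027
-24 [0.5173 0.0205 0.043 ] 0.5413225815630681
[0.57861249 0.04880312 0.043     ] [ 0.57871385 -0.00801891  0.043     ]
cell [0.5245179  0.02264315 0.11259338]
fascia mid [0.61929423 0.07707237 0.033     ] [ 0.61955831 -0.04153376  0.033     ]
```

View pics/w16c.png

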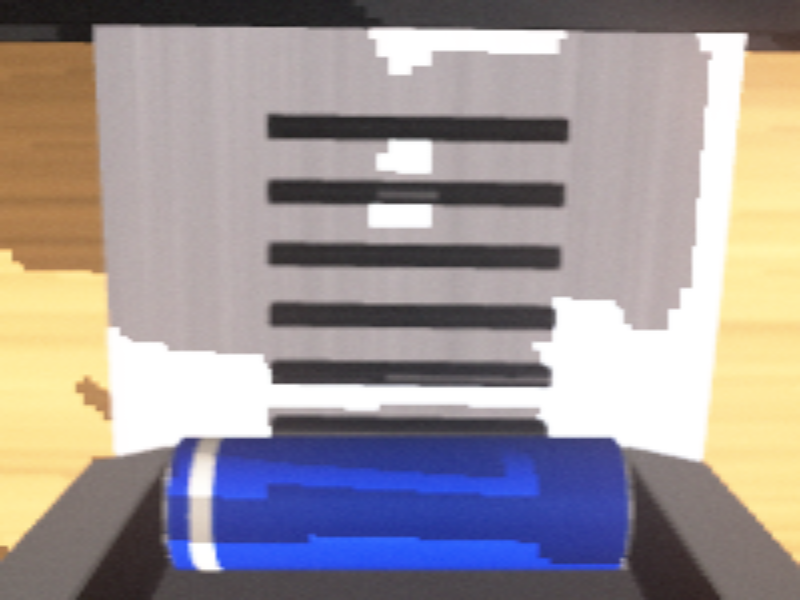

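```bash
python3 -m inch '[[-0.002,-0.004,-0.04,0,50],[0,0,-0.04,0,50],[0,0,-0.02,0,50],[0,0,-0.008,0,50],[0,0,0,0,50]]'; python3 -m inch '[[0,0,0,0,50],[0,0,-0.003,0,50],[0,0,-0.002,0,50],[0,0,0,0,50],[0,0,0,0,50]]';  python3 - <<'E'
from h import *
s=st()
c=shot('wrist','w17.png')
E
```

```text
time: 19.12
ee_pos: [0.5241, 0.0195, 0.0644]
tool_rot: [0.001, 0.708, -0.707, -0.001]
force: [-0.0, -0.6, -0.9]
finger_gap: 0.691
time: 19.53
ee_pos: [0.525, 0.019, 0.0629]
tool_rot: [-0.0, 0.707, -0.707, 0.0]
force: [0.1, 0.3, -1.5]
finger_gap: 0.689
t 19.53 tcp [0.525  0.019  0.0629] jaw -1.5705 zax [ 0.  0. -1.] F [ 0.1  0.3 -1.5] gap 64.8 j [-0.25  0.71  0.24  2.   -0.35  0.48 -1.32]
```

View pics/w17.png

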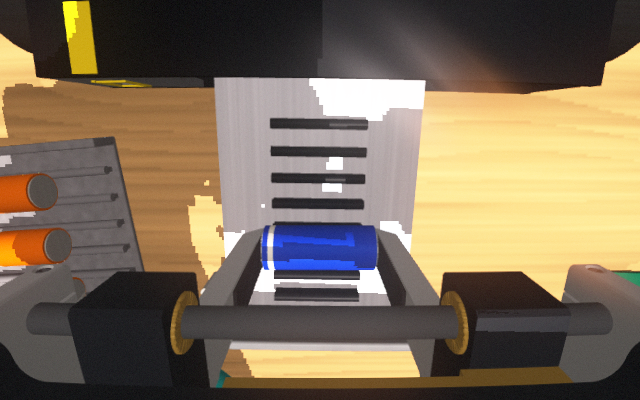

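```bash
python3 -m inch '[[0,0,-0.002,0,50],[0,0,0,0,50],[0,0,-0.002,0,50],[0,0,0,0,50],[0,0,0,0,50]]';  python3 - <<'E'
from h import *
s=st()
c=shot('wrist')
for v,x in zip([124,152,179,204,276,295],[56,40,24,8,-24,-40]): p=onz(c,319,v,.043);print(x,p.round(4), p[0]-x/1000)
E
```

```text
time: 20.0
ee_pos: [0.5253, 0.019, 0.0623]
tool_rot: [0.001, -0.707, 0.707, -0.0]
force: [-3.0, 0.6, 14.8]
finger_gap: 0.691
t 20.00 tcp [0.5253 0.019  0.0623] jaw -1.5708 zax [ 0.002  0.001 -1.   ] F [-3.   0.6 14.8] gap 64.9 j [-0.25  0.71  0.24  2.   -0.35  0.47 -1.32]
56 [0.5954 0.0191 0.043 ] 0.5393682806258413
40 [0.5795 0.0191 0.043 ] 0.5394547246868968
24 [0.5635 0.0191 0.043 ] 0.5394838209827114
8 [0.5481 0.0192 0.043 ] 0.540086739379228
-24 [0.4999 0.0192 0.043 ] 0.5238640945375563
-40 [0.486  0.0192 0.043 ] 0.526011333922515
```

```bash
python3 -m inch '[[-0.002,0,0.002,0,50],[0,0,0,0,50],[0,0,0,0,50]]';  python3 - <<'E'
from h import *
s=st()
E
```

```text
time: 20.3
ee_pos: [0.5239, 0.019, 0.0619]
tool_rot: [-0.0, 0.707, -0.707, 0.0]
force: [-0.8, 0.5, 5.8]
finger_gap: 0.692
t 20.30 tcp [0.5239 0.019  0.0619] jaw -1.5705 zax [ 0.  0. -1.] F [-0.8  0.5  5.8] gap 65.1 j [-0.25  0.71  0.24  2.   -0.35  0.47 -1.32]
```

Seated now (5.8 N down, no side force). Release gently and rise.

```bash
python3 -m inch '[[0,0,0.001,0,72],[0,0,0,0,76],[0,0,0,0,84],[0,0,0,0,84],[0,0,0,0,84]]'; python3 -m inch '[[0,0,0.02,0,84],[0,0,0.04,0,84],[0,0,0.06,0,84],[0,0,0.06,0,100],[0,0,0,0,100]]'
python3 - <<'E'
from h import *
s=st()
c=shot('wrist','w18.png')
E
```

```text
time: 20.72
ee_pos: [0.5237, 0.019, 0.0619]
tool_rot: [0.0, 0.707, -0.707, -0.0]
force: [-0.2, -0.2, 0.0]
finger_gap: 0.841
time: 21.13
ee_pos: [0.5272, 0.0187, 0.1574]
tool_rot: [0.004, -0.707, 0.707, -0.003]
force: [0.7, -0.1, 0.3]
finger_gap: 0.948
t 21.13 tcp [0.5272 0.0187 0.1574] jaw -1.5708 zax [ 0.009  0.001 -1.   ] F [ 0.7 -0.1  0.3] gap 89.1 j [-0.31  0.56  0.33  1.94 -0.28  0.68 -1.38]
```

View pics/w18.png

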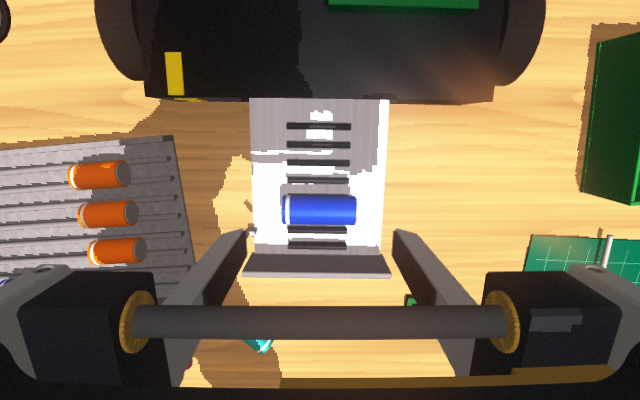

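```bash
python3 -m inch '[[-0.025,0.078,0,0.07,100],[-0.025,0.078,0,0.07,100],[-0.025,0.078,0,0.07,100],[-0.025,0.078,0,0.07,100],[-0.025,0.078,0,0.07,100]]'>/dev/null; python3 -m inch '[[-0.025,0.078,0,0.07,100],[-0.025,0.078,-0.02,0.07,100],[-0.025,0.078,-0.05,0.07,100],[-0.004,0.004,-0.05,0,100],[0,0,0,0,100]]'
python3 - <<'E'
from h import *
s=st()
c=shot('wrist','w19.png')
E
```

```text
time: 22.02
ee_pos: [0.4186, 0.3285, 0.0913]
tool_rot: [0.004, 0.733, -0.681, -0.001]
force: [-1.3, -0.4, -0.6]
finger_gap: 1.0
t 22.02 tcp [0.4186 0.3285 0.0913] jaw -1.4971 zax [-0.008 -0.004 -1.   ] F [-1.3 -0.4 -0.6] gap 94.0 j [-0.91  0.67  0.3   1.96 -0.35  0.57 -1.88]
```

View pics/w19.png

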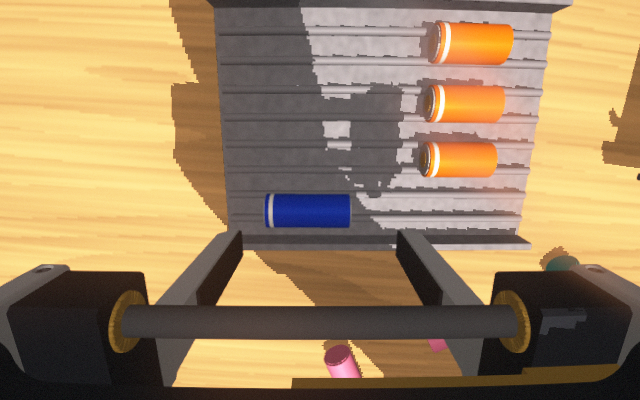

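Run:
```python
from h import *
s=st();c=shot('wrist')
for v in [(265,210),(350,210)]: print(onz(c,*v,.033))
print(onz(c,307.5,210.5,.0225))
```

```text
t 22.07 tcp [0.4209 0.3265 0.0932] jaw -1.5012 zax [-0.005 -0.004 -1.   ] F [-0.1 -1.5 -0.4] gap 94.0 j [-0.91  0.67  0.3   1.96 -0.35  0.57 -1.88]
[0.42490218 0.36706054 0.033     ]
[0.42914131 0.30386616 0.033     ]
[0.42348178 0.33557875 0.0225    ]
```

```bash
python3 -m inch '[[0.001,0.006,-0.04,0,100],[0,0,-0.04,0,100],[0,0,-0.03,0,100],[0,0,0,0,100],[0,0,0,0,100]]'
python3 - <<'E'
from h import *
s=st()
c=shot('wrist','w20.png')
E
```

```text
time: 22.53
ee_pos: [0.4253, 0.3287, 0.0413]
tool_rot: [0.0, 0.73, -0.684, 0.0]
force: [0.3, 1.0, -0.3]
finger_gap: 0.996
t 22.53 tcp [0.4253 0.3287 0.0413] jaw -1.5063 zax [ 0.    -0.001 -1.   ] F [ 0.3  1.  -0.3] gap 93.7 j [-0.87  0.76  0.25  1.97 -0.39  0.46 -1.84]
```

View pics/w20.png

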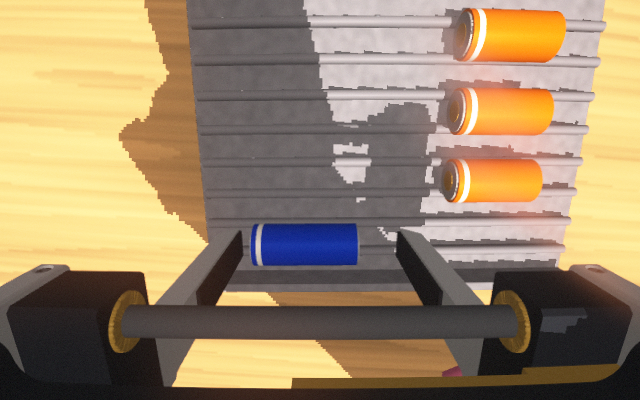

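```bash
python3 -m inch '[[-0.002,0.015,-0.016,0,100],[0,0,-0.008,0,100],[0,0,0,0,100],[0,0,0,0,100],[0,0,0,0,100]]'
python3 - <<'E'
from h import *
s=st()
c=shot('wrist','w21.png')
E
```

```text
time: 23.0
ee_pos: [0.4231, 0.3379, 0.0287]
tool_rot: [-0.0, 0.731, -0.683, -0.0]
force: [0.9, -0.0, 0.4]
finger_gap: 1.0
t 23.00 tcp [0.4231 0.3379 0.0287] jaw -1.5031 zax [ 0.  0. -1.] F [ 0.9 -0.   0.4] gap 94.0 j [-0.88  0.78  0.24  1.97 -0.4   0.44 -1.85]
```

View pics/w21.png

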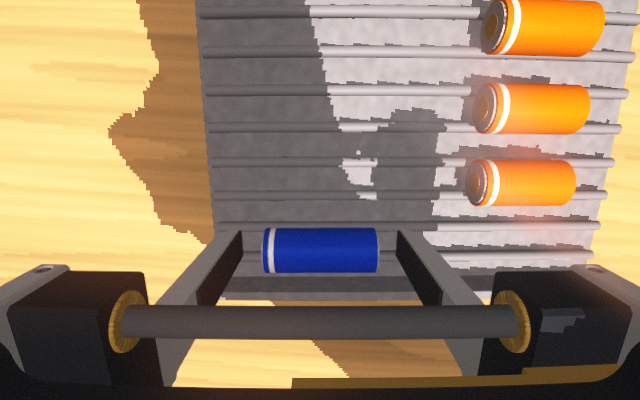

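```bash
python3 -m inch '[[-0.002,0,0,0,80],[0,0,0,0,72],[0,0,0,0,50],[0,0,0,0,50],[0,0,0,0,50]]';python3 -m inch '[[0,0,0,0,50],[0,0,0.03,0,50],[0,0,0.06,0,50],[0,0,0.06,0,50],[0,0,0.04,0,50]]'
python3 - <<'E'
from h import *
s=st()
c=shot('wrist','w22.png')
E
```

```text
time: 23.47
ee_pos: [0.422, 0.3379, 0.0285]
tool_rot: [-0.0, 0.731, -0.683, -0.0]
force: [0.6, 1.1, -0.1]
finger_gap: 0.686
time: 23.88
ee_pos: [0.4226, 0.338, 0.1255]
tool_rot: [-0.001, 0.73, -0.683, 0.0]
force: [1.0, 0.0, -0.0]
finger_gap: 0.691
t 23.88 tcp [0.4226 0.338  0.1255] jaw -1.5036 zax [ 0.001  0.001 -1.   ] F [ 1.  0. -0.] gap 65.0 j [-0.95  0.63  0.34  1.92 -0.33  0.65 -1.91]
```

View pics/w22.png

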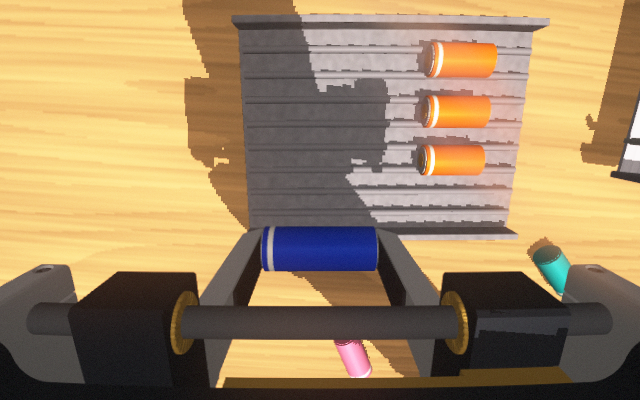

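```bash
python3 -m inch '[[0.03,-0.071,0.01,-0.062,50],[0.03,-0.071,0,-0.062,50],[0.03,-0.071,0,-0.062,50],[0.03,-0.071,0,-0.062,50],[0.03,-0.071,0,-0.062,50]]'>/dev/null; python3 -m inch '[[0.03,-0.071,0,-0.062,50],[0.03,-0.071,0,-0.062,50],[0.03,-0.071,0,-0.062,50],[0.027,-0.071,0,-0.062,50],[0,0,0,0,50]]'>/dev/null; python3 -m inch '[[0,0,-0.03,0,50],[0,0,0,0,50],[0,0,0,0,50]]'
python3 - <<'E'
from h import *
s=st()
c=shot('wrist','w23.png')
E
```

```text
time: 25.02
ee_pos: [0.5544, 0.0187, 0.1126]
tool_rot: [0.001, 0.707, -0.707, -0.001]
force: [-0.1, 0.0, -0.4]
finger_gap: 0.688
t 25.02 tcp [0.5544 0.0187 0.1126] jaw -1.57 zax [-0.003  0.    -1.   ] F [-0.1  0.  -0.4] gap 64.7 j [-0.27  0.66  0.29  1.89 -0.3   0.64 -1.37]
```

View pics/w23.png

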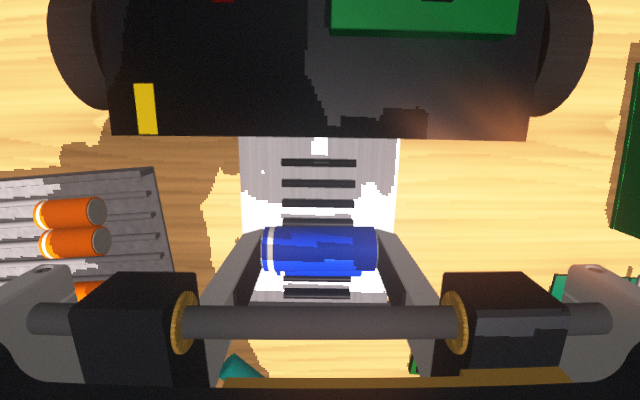

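```bash
python3 -m inch '[[0,0,-0.04,0,50],[0,0,-0.03,0,50],[0,0,-0.018,0,50],[0,0,-0.008,0,50],[0,0,0,0,50]]'; python3 -m inch '[[0,0,0,0,50],[0,0,0,0,50]]'
python3 - <<'E'
from h import *
s=st()
c=shot('wrist','w24.png')
E
```

```text
time: 25.48
ee_pos: [0.5551, 0.0188, 0.065]
tool_rot: [0.0, 0.708, -0.707, -0.0]
force: [0.9, 0.1, -0.7]
finger_gap: 0.686
time: 25.65
ee_pos: [0.5562, 0.0185, 0.0663]
tool_rot: [-0.001, 0.707, -0.707, 0.0]
force: [0.2, -0.4, -0.5]
finger_gap: 0.686
t 25.65 tcp [0.5562 0.0185 0.0663] jaw -1.5701 zax [ 0.001  0.    -1.   ] F [ 0.2 -0.4 -0.5] gap 64.5 j [-0.24  0.73  0.25  1.91 -0.33  0.54 -1.34]
```

View pics/w24.png

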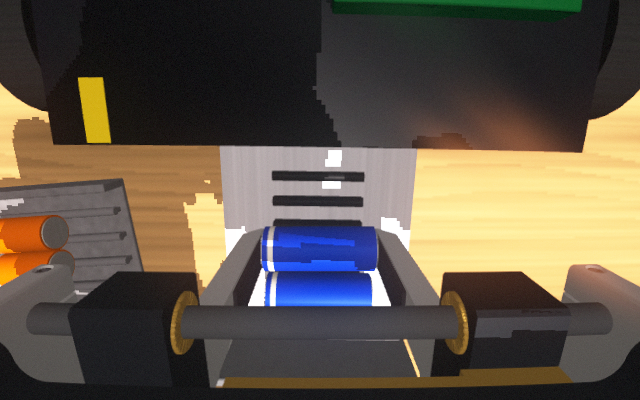

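```bash
python3 -m inch '[[0,0,-0.004,0,50],[0,0,-0.003,0,50],[0,0,0,0,50],[0,0,0,0,50]]'; python3 -m inch '[[0,0,-0.002,0,50],[0,0,0,0,50],[0,0,0,0,50]]'
```

```text
time: 26.03
ee_pos: [0.5555, 0.0184, 0.062]
tool_rot: [0.0, 0.707, -0.707, -0.0]
force: [-0.5, -0.3, -1.0]
finger_gap: 0.689
time: 26.28
ee_pos: [0.5556, 0.0184, 0.0611]
tool_rot: [-0.0, 0.707, -0.707, -0.0]
force: [0.5, -0.6, 1.1]
finger_gap: 0.687
```

```bash
python3 -m inch '[[0,0,-0.001,0,50],[0,0,0,0,50],[0,0,0,0,50]]'
```

```text
time: 26.53
ee_pos: [0.5557, 0.0184, 0.0609]
tool_rot: [-0.0, 0.707, -0.707, 0.0]
force: [-0.6, 0.6, 5.7]
finger_gap: 0.688
```

```bash
python3 -m inch '[[0,0,0.001,0,72],[0,0,0,0,76],[0,0,0,0,84],[0,0,0,0,84],[0,0,0,0,84]]'; python3 -m inch '[[0,0,0.02,0,84],[0,0,0.04,0,84],[0,0,0.06,0,84],[0,0,0.06,0,84],[0,0,0,0,84]]';python3 -m inch '[[-0.04,0,0,0,84],[0,0,0,0,84],[0,0,0,0,84]]'
python3 - <<'E'
from h import *
s=st()
c=shot('wrist','w25.png')
E
```

```text
time: 26.95
ee_pos: [0.5554, 0.0184, 0.0608]
tool_rot: [0.0, 0.707, -0.707, -0.0]
force: [0.0, 1.5, -0.8]
finger_gap: 0.834
time: 27.37
ee_pos: [0.5592, 0.018, 0.1567]
tool_rot: [-0.004, 0.707, -0.707, 0.003]
force: [-0.3, -1.0, 0.4]
finger_gap: 0.841
time: 27.62
ee_pos: [0.535, 0.0185, 0.1512]
tool_rot: [0.0, 0.707, -0.707, -0.0]
force: [0.2, -0.0, -0.2]
finger_gap: 0.837
t 27.62 tcp [0.535  0.0185 0.1512] jaw -1.5703 zax [-0.  0. -1.] F [ 0.2 -0.  -0.2] gap 78.7 j [-0.3   0.58  0.32  1.91 -0.27  0.69 -1.39]
```

View pics/w25.png

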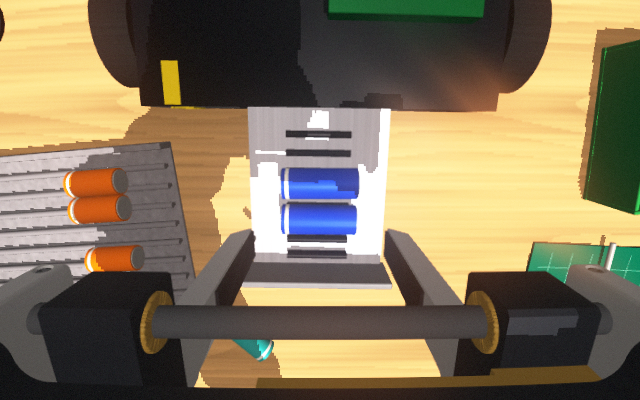

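```bash
python3 -m inch '[[-0.042,0,0,1,50],[-0.042,0,0,1,0],[-0.042,0,0,1,0],[-0.042,0,0,1,0],[-0.042,0,0,1,0]]'>/dev/null; for i in 1 2 3 4; do python3 -m inch '[[0,0,0,1,0],[0,0,0,1,0],[0,0,0,1,0],[0,0,0,1,0],[0,0,0,1,0]]'>/dev/null; done; python3 -m inch '[[0,0,0,1,0],[0,0,0,0.18,0],[0,0,0,0,0],[0,0,0,0,0]]'
python3 - <<'E'
from h import *
s=st();shot('wrist','w26.png')
E
```

```text
time: 30.08
ee_pos: [0.4309, 0.0183, 0.1508]
tool_rot: [-0.0, 0.708, 0.706, 0.0]
force: [1.3, 0.1, -1.1]
finger_gap: 0.003
t 30.08 tcp [0.4309 0.0183 0.1508] jaw 1.5679 zax [ 0.  0. -1.] F [ 1.3  0.1 -1.1] gap 0.3 j [ 0.32  0.49 -0.6   2.16  0.48  0.62  0.95]
```

View pics/w26.png

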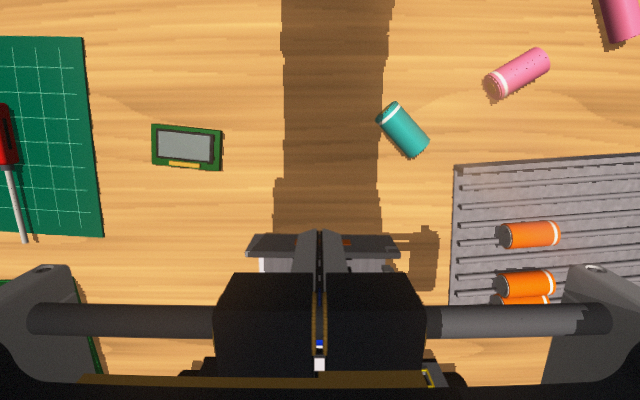

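```bash
python3 -m inch '[[0,0.002,-0.06,0,0],[0,0,-0.06,0,0],[0,0,-0.05,0,0],[0,0,-0.016,0,0],[0,0,0,0,0]]'; python3 -m inch '[[0.014,0,0,0,0],[0.014,0,0,0,0],[0,0,0,0,0]]'
python3 - <<'E'
from h import *
s=st();shot('wrist','w27.png')
E
```

```text
time: 30.55
ee_pos: [0.4295, 0.0195, 0.0567]
tool_rot: [-0.001, 0.707, 0.707, -0.002]
force: [0.6, 0.3, -0.1]
finger_gap: 0.001
time: 30.8
ee_pos: [0.448, 0.0198, 0.0594]
tool_rot: [0.001, 0.707, 0.707, 0.002]
force: [0.9, -0.4, 0.1]
finger_gap: 0.004
t 30.80 tcp [0.448  0.0198 0.0594] jaw 1.5701 zax [ 0.005  0.001 -1.   ] F [ 0.9 -0.4  0.1] gap 0.4 j [ 0.18  0.66 -0.41  2.2   0.68  0.4   0.78]
```

View pics/w27.png

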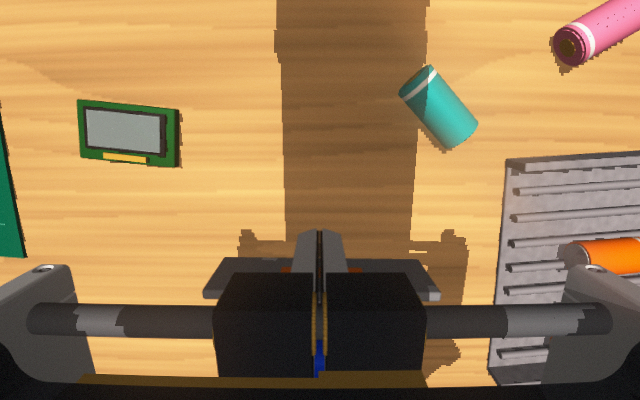

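```bash
python3 -m inch '[[0.006,0,0,0,0],[0.006,0,0,0,0],[0.006,0,0,0,0],[0.008,0,0,0,0],[0.01,0,0,0,0]]'; python3 -m inch '[[0.012,0,0,0,0],[0.012,0,0,0,0],[0.012,0,0,0,0],[0.012,0,0,0,0],[0.012,0,0,0,0]]';python3 - <<'E'
from h import *
s=st();shot('top','t28.png');shot('side','s28.png')
E
```

```text
time: 31.27
ee_pos: [0.4606, 0.0191, 0.0579]
tool_rot: [-0.001, 0.707, 0.707, -0.002]
force: [-6.1, 0.4, 4.5]
finger_gap: 0.007
time: 31.68
ee_pos: [0.49, 0.0186, 0.0576]
tool_rot: [-0.001, 0.707, 0.707, -0.003]
force: [-6.1, 0.2, 5.2]
finger_gap: 0.005
t 31.68 tcp [0.49   0.0186 0.0576] jaw 1.5711 zax [-0.005 -0.002 -1.   ] F [-6.1  0.2  5.2] gap 0.5 j [ 0.21  0.71 -0.45  2.08  0.64  0.5   0.84]
```

View pics/s28.png

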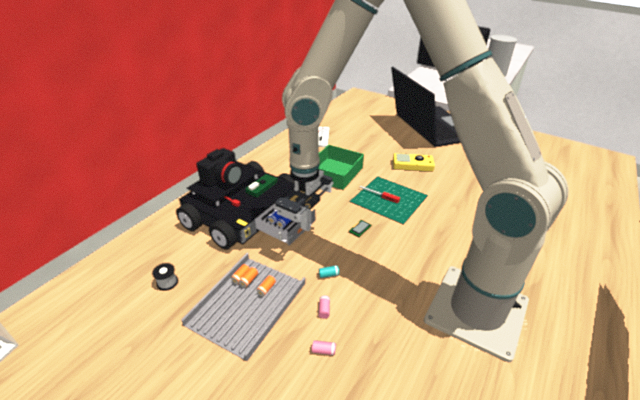

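```bash
for i in 1 2 3; do python3 -m inch '[[0.012,0,0,0,0],[0.012,0,0,0,0],[0.012,0,0,0,0],[0.012,0,0,0,0],[0.012,0,0,0,0]]' | grep -E "ee_pos|force"; done;python3 - <<'E'
from h import *
s=st();shot('wrist','w29.png');shot('side','s29.png')
E
```

```text
ee_pos: [0.5199, 0.0183, 0.0575]
force: [-7.0, -1.7, 4.2]
ee_pos: [0.5497, 0.0179, 0.0575]
force: [-7.3, -2.8, 5.7]
ee_pos: [0.5796, 0.0175, 0.0575]
force: [-7.9, -1.7, 4.9]
t 33.03 tcp [0.5796 0.0175 0.0575] jaw 1.5704 zax [-0.006 -0.004 -1.   ] F [-7.9 -1.7  4.9] gap 0.5 j [ 0.23  0.8  -0.5   1.83  0.59  0.67  0.95]
```

View pics/w29.png

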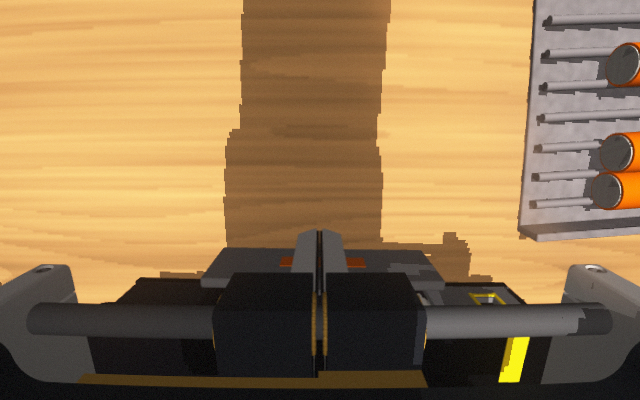

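Now the last ~23 mm, slower, watching force.

```bash
python3 -m inch '[[0.008,0,0,0,0],[0.008,0,0,0,0],[0.008,0,0,0,0],[0.006,0,0,0,0],[0.006,0,0,0,0]]' | grep -E "ee_pos|force"; python3 -m inch '[[0.004,0,0,0,0],[0.004,0,0,0,0],[0,0,0,0,0]]' | grep -E "ee_pos|force"
```

```text
ee_pos: [0.5966, 0.0175, 0.0573]
force: [-7.5, -1.7, 4.3]
ee_pos: [0.6011, 0.0175, 0.0573]
force: [-8.2, -2.5, 4.7]
```

```bash
for i in 1 2 ; do python3 -m inch '[[0.004,0,0,0,0],[0.004,0,0,0,0],[0,0,0,0,0]]' | grep -E "ee_pos|force"; done
```

```text
ee_pos: [0.6012, 0.0175, 0.0571]
force: [-14.9, -1.8, 11.1]
ee_pos: [0.6012, 0.0175, 0.057]
force: [-23.8, -1.7, 19.3]
```

```bash
python3 -m inch '[[-0.006,0,0,0,0],[-0.012,0,0,0,0],[-0.02,0,0,0,0],[-0.04,0,0,0,0],[-0.04,0,0,0,0]]' | grep -E "ee_pos|force"; python3 -m inch '[[-0.04,0,0.03,0,0],[-0.04,0,0.04,0,0],[0,0,0.06,0,0],[0,0,0.06,0,0],[0,0,0,0,0]]' | grep -E "ee_pos|force"
python3 - <<'E'
from h import *
s=st();shot('wrist','w30.png')
c=shot('side');cv2.imwrite('pics/s30.png',cv2.resize(c['img'][140:300,160:320,::-1],None,fx=4,fy=3.6,interpolation=2))
c=shot('top');cv2.imwrite('pics/t30.png',cv2.resize(c['img'][50:250,140:340,::-1],None,fx=3,fy=3,interpolation=2))
E
```

```text
ee_pos: [0.5542, 0.0197, 0.058]
force: [-0.4, -0.5, -0.8]
ee_pos: [0.5175, 0.0206, 0.1579]
force: [0.4, 0.3, 0.7]
t 35.13 tcp [0.5175 0.0206 0.1579] jaw 1.5719 zax [ 0.011  0.001 -1.   ] F [0.4 0.3 0.7] gap -0.0 j [ 0.32  0.58 -0.61  1.95  0.49  0.75  0.99]
```

View pics/s30.png

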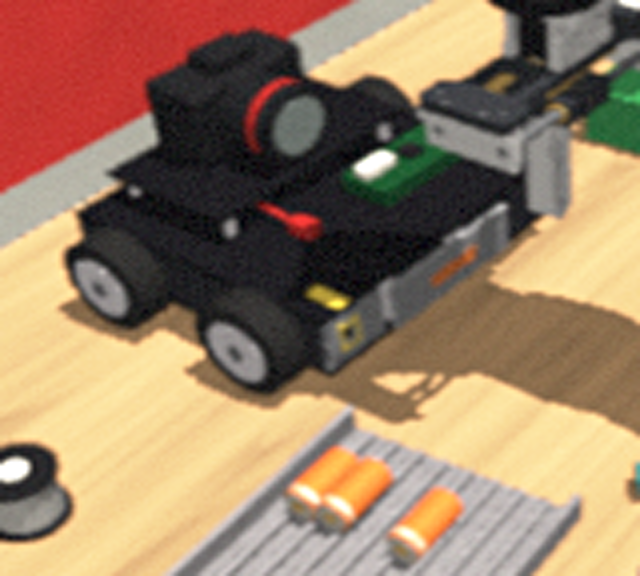

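View pics/t30.png

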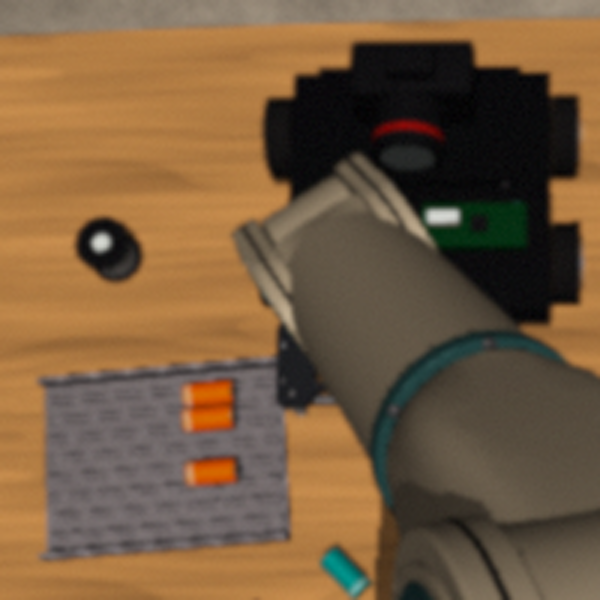

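```bash
python3 -m inch '[[-0.016,0.068,0,0.1,60],[-0.016,0.068,0,0.1,80],[-0.016,0.068,0,0.1,80],[-0.016,0.068,0,0.1,80],[-0.016,0.068,0,0.1,80]]'>/dev/null; python3 -m inch '[[-0.016,0.068,0,0.1,80],[0,0,0,0,80],[0,0,0,0,80],[0,0,0,0,80]]'
cat >> h.py <<'E'
def oranges(c,z=.0225,mn=150):
    h=cv2.cvtColor(c['img'],cv2.COLOR_RGB2HSV); m=cv2.inRange(h,(4,140,70),(18,255,255))
    m=cv2.morphologyEx(m,cv2.MORPH_OPEN,np.ones((3,3)))
    n,l,sa,ce=cv2.connectedComponentsWithStats(m)
    for i in range(1,n):
        if sa[i,4]>mn: print(ce[i].round(1),sa[i],onz(c,*ce[i],z)[:2].round(4))
E
python3 - <<'E'
from h import *
s=st();c=shot('wrist','w31.png');oranges(c)
E
```

```text
time: 36.03
ee_pos: [0.4651, 0.2225, 0.1517]
tool_rot: [-0.0, 0.681, 0.732, -0.001]
force: [1.9, -0.5, 0.1]
finger_gap: 0.606
t 36.03 tcp [0.4651 0.2225 0.1517] jaw 1.6436 zax [-0.002 -0.002 -1.   ] F [ 1.9 -0.5  0.1] gap 57.0 j [-0.1   0.6  -0.6   1.95  0.49  0.75  0.66]
[201.4 128.6] [  128     0   130   289 22386] [0.4078 0.1096]
[420.1   6.3] [406   0  31  15 306] [0.2925 0.2957]
[36.1 47.9] [   0   26  111   51 2793] [ 0.3452 -0.0412]
[312.1  49.4] [288  34  49  30 417] [0.3337 0.2068]
[407.3  68.5] [ 370   53   72   32 1048] [0.343  0.2912]
[521.1  69.5] [492  62  71  20 484] [0.3349 0.3934]
[608.9 145.8] [582 141  58   9 314] [0.3941 0.4958]
[323.  194.5] [301 190  45  10 442] [0.4619 0.2258]
[322.8 210.5] [301 206  45  10 445] [0.4779 0.2267]
[322.7 266.4] [ 302  243   43   48 2036] [0.5373 0.2311]
[ 87.5 296. ] [ 76 290  27  13 264] [ 0.5928 -0.0202]
[269.5 354.9] [242 340  46  39 524] [0.6505 0.1798]
[368.9 349.9] [ 334  340   64   27 1088] [0.6357 0.2901]
```

View pics/w31.png

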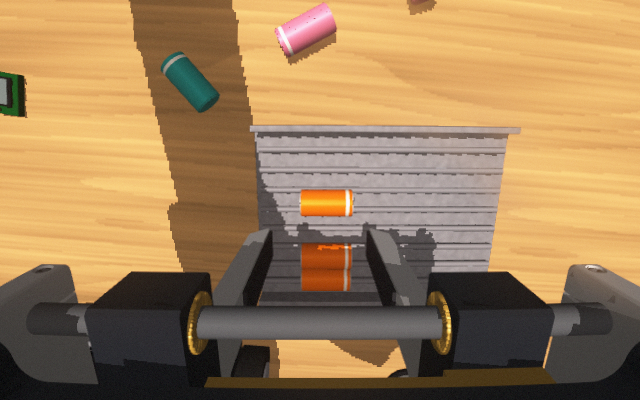

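Run:
```python
from h import *
s=st();c=shot('wrist');print(onz(c,327,203,.0225),onz(c,300,203,.033),onz(c,354,203,.033))
print(onz(c,327,255,.0225),onz(c,327,280,.0225))
st()
```

```text
t 36.08 tcp [0.4655 0.2218 0.1519] jaw 1.6419 zax [-0.002 -0.002 -1.   ] F [-0.7 -0.9  0.4] gap 60.8 j [-0.1   0.6  -0.6   1.95  0.49  0.75  0.66]
[0.47053302 0.22952262 0.0225    ] [0.46951695 0.20393323 0.033     ] [0.46596833 0.25422731 0.033     ]
[0.52489832 0.23368091 0.0225    ] [0.55294629 0.23583318 0.0225    ]
t 36.13 tcp [0.4657 0.2215 0.1521] jaw 1.6411 zax [-0.001 -0.002 -1.   ] F [ 0.5 -0.8  0.1] gap 64.7 j [-0.09  0.6  -0.6   1.95  0.49  0.75  0.66]
```

```bash
python3 -m inch '[[0.006,0.012,-0.06,0,80],[0,0,-0.06,0,80],[0,0,-0.06,0,80],[0,0,-0.04,0,80],[0,0,0,0,80]]'; python3 -m inch '[[0,0,0,0,80],[0,0,0,0,80]]';python3 - <<'E'
from h import *
s=st();c=shot('wrist','w32.png')
E
```

```text
time: 36.55
ee_pos: [0.4667, 0.2261, 0.0393]
tool_rot: [-0.001, 0.682, 0.732, -0.004]
force: [0.9, -0.3, 0.6]
finger_gap: 0.798
time: 36.72
ee_pos: [0.4694, 0.2291, 0.0438]
tool_rot: [0.0, 0.681, 0.732, 0.001]
force: [0.0, 0.1, 0.2]
finger_gap: 0.8
t 36.72 tcp [0.4694 0.2291 0.0438] jaw 1.642 zax [ 0.001  0.    -1.   ] F [0.  0.1 0.2] gap 75.2 j [-0.21  0.76 -0.45  2.    0.65  0.52  0.51]
```

View pics/w32.png

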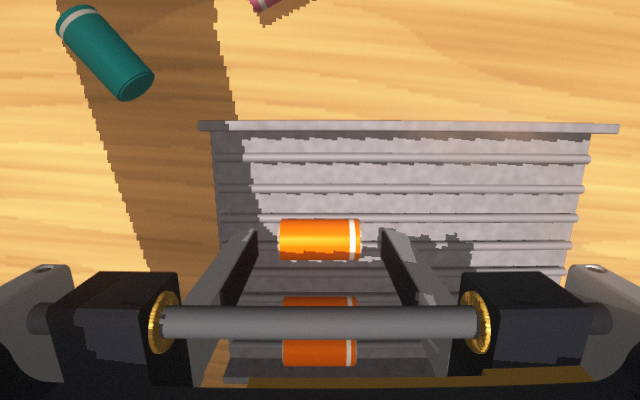

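```bash
python3 -m inch '[[0,0,-0.016,0,80],[0,0,-0.012,0,80],[0,0,0,0,80],[0,0,0,0,80]]'; python3 -m inch '[[0,0,0,0,60],[0,0,0,0,35],[0,0,0,0,35],[0,0,0,0,35],[0,0,0,0,35]]';python3 -m inch '[[0,0,0.02,0,35],[0,0,0.05,0,35],[0,0,0.07,0,35],[0,0,0.07,0,35],[0,0,0.04,0,35]]';python3 - <<'E'
from h import *
s=st();c=shot('wrist','w33.png')
E
```

```text
time: 37.1
ee_pos: [0.4684, 0.2293, 0.0289]
tool_rot: [0.0, 0.681, 0.732, -0.0]
force: [0.1, -0.1, -0.5]
finger_gap: 0.802
time: 37.52
ee_pos: [0.4686, 0.2295, 0.0291]
tool_rot: [0.0, 0.681, 0.732, 0.0]
force: [-0.0, -0.4, 0.6]
finger_gap: 0.528
time: 37.93
ee_pos: [0.4692, 0.2304, 0.1577]
tool_rot: [0.0, 0.681, 0.732, 0.002]
force: [0.6, -0.3, -1.0]
finger_gap: 0.528
t 37.93 tcp [0.4692 0.2304 0.1577] jaw 1.6439 zax [ 0.003  0.002 -1.   ] F [ 0.6 -0.3 -1. ] gap 49.7 j [-0.1   0.6  -0.62  1.93  0.49  0.77  0.65]
```

View pics/w33.png

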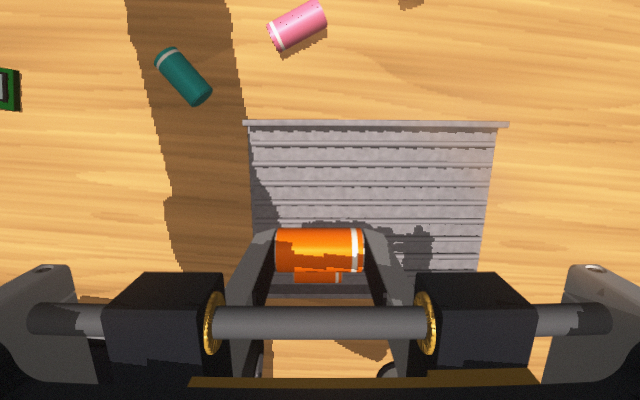

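```bash
python3 -m inch '[[0,-0.072,0,0,35],[0,-0.072,0,0,35],[0,-0.072,0,0,35],[0,-0.072,0,0,35],[0,-0.072,0,0,35]]'>/dev/null; python3 -m inch '[[0,-0.072,0,0,35],[0,-0.072,0,0,35],[0,-0.072,0,0,35],[0.028,-0.073,0,0,35],[0.028,-0.073,0,0,35]]'>/dev/null;python3 -m inch '[[0.028,-0.073,0,0,35],[0.028,-0.073,0,0,35],[0.028,-0.073,0,0,35],[0.028,-0.073,0,0,35],[0.028,-0.073,0,0,35]]'>/dev/null;python3 -m inch '[[0.028,-0.073,0,0,35],[0,0,0,0,35],[0,0,0,0,35],[0,0,0,0,35]]'
python3 - <<'E'
from h import *
s=st();c=shot('wrist','w34.png');c=shot('top','t34.png')
print([(np.round(w(c,d['point']),3).tolist(),round(d['confidence'],2)) for d in find_in('top','tub')])
E
```

```text
time: 39.57
ee_pos: [0.58, -0.3495, 0.1536]
tool_rot: [-0.001, 0.681, 0.732, 0.0]
force: [-0.6, 0.2, -0.2]
finger_gap: 0.528
t 39.57 tcp [ 0.58   -0.3495  0.1536] jaw 1.6438 zax [-0.001  0.002 -1.   ] F [-0.6  0.2 -0.2] gap 49.6 j [ 0.85  0.81 -0.64  1.48  0.53  1.02  1.72]
[([0.583, -0.321, 0.005], 0.7), ([0.382, -0.296, 0.02], 0.5)]
```

View pics/w34.png

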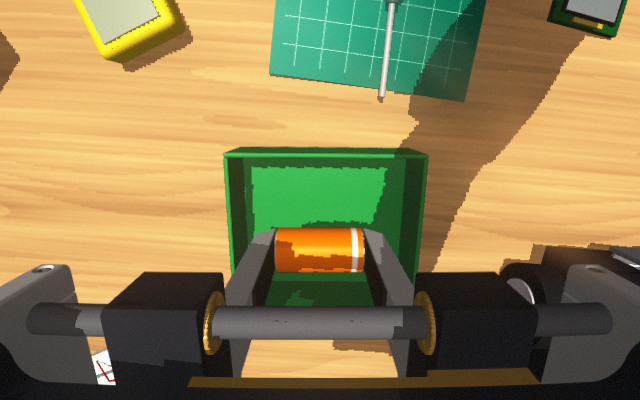

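View pics/t34.png

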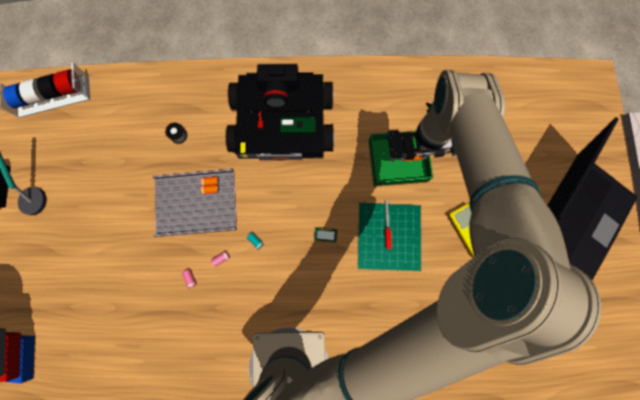

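Run:
```python
from h import *
s=st();c=shot('wrist')
a,b=onz(c,226,156,.06),onz(c,427,156,.06);print(a,b,(a+b)/2)
```

```text
t 39.72 tcp [ 0.5805 -0.3486  0.1543] jaw 1.646 zax [-0.     0.001 -1.   ] F [ 0.3  0.9 -1. ] gap 49.9 j [ 0.84  0.81 -0.64  1.48  0.53  1.02  1.72]
[ 0.54248663 -0.42837988  0.06      ] [ 0.53020127 -0.26301348  0.06      ] [ 0.53634395 -0.34569668  0.06      ]
```

```bash
python3 -m inch '[[0,0.006,-0.06,0,35],[0,0,-0.06,0,35],[0,0,-0.06,0,35],[0,0,-0.04,0,35],[0,0,0,0,35]]'; python3 -m inch '[[0,0,0,0,35],[0,0,0,0,57],[0,0,0,0,62],[0,0,0,0,70],[0,0,0,0,70]]';python3 -m inch '[[0,0,0.04,0,70],[0,0,0.06,0,70],[0,0,0.07,0,70],[0,0,0.07,0,70],[0,0,0,0,70]]'
python3 - <<'E'
from h import *
s=st();c=shot('wrist','w35.png')
E
```

```text
time: 40.18
ee_pos: [0.5772, -0.3455, 0.0397]
tool_rot: [-0.004, 0.68, 0.733, -0.001]
force: [-0.7, 0.4, -0.9]
finger_gap: 0.529
time: 40.6
ee_pos: [0.5814, -0.348, 0.0455]
tool_rot: [0.001, 0.681, 0.732, 0.0]
force: [-0.3, 0.2, -0.1]
finger_gap: 0.692
time: 41.02
ee_pos: [0.5851, -0.3488, 0.1725]
tool_rot: [0.006, 0.681, 0.732, 0.002]
force: [0.8, -0.3, 0.7]
finger_gap: 0.699
t 41.02 tcp [ 0.5851 -0.3488  0.1725] jaw 1.6429 zax [ 0.012 -0.006 -1.   ] F [ 0.8 -0.3  0.7] gap 65.7 j [ 0.85  0.79 -0.65  1.47  0.52  1.04  1.72]
```

View pics/w35.png

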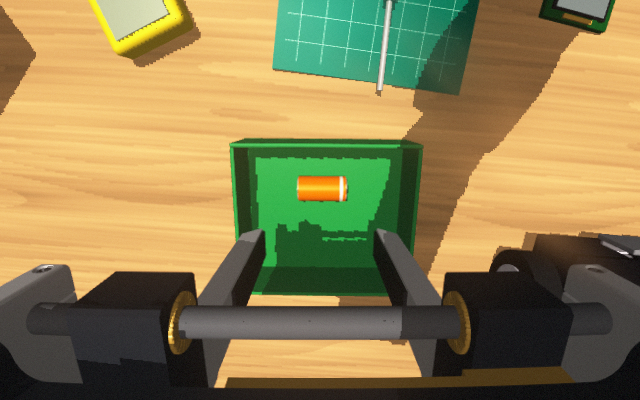

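```bash
python3 -m inch '[[-0.02,0.073,0,0,80],[-0.02,0.073,0,0,80],[-0.02,0.073,0,0,80],[-0.02,0.073,0,0,80],[-0.02,0.073,0,0,80]]'>/dev/null; python3 -m inch '[[-0.02,0.073,0,0,80],[-0.02,0.073,0,0,80],[-0.02,0.073,0,0,80],[0,0.072,0,0,80],[0,0.072,0,0,80]]'>/dev/null;python3 -m inch '[[0,0.072,0,0,80],[0,0.072,0,0,80],[0,0.072,0,0,80],[0,0.072,0,0,80],[0,0.072,0,0,80]]'>/dev/null;python3 -m inch '[[0,0.072,0,0,80],[0.03,0,0,0,80],[0.03,0,0,0,80],[0,0,0,0,80]]'
python3 - <<'E'
from h import *
s=st();c=shot('wrist','w36.png');oranges(c)
E
```

```text
time: 42.65
ee_pos: [0.5325, 0.2327, 0.1633]
tool_rot: [0.0, 0.681, 0.732, 0.0]
force: [0.7, -0.8, -0.1]
finger_gap: 0.8
t 42.65 tcp [0.5325 0.2327 0.1633] jaw 1.6427 zax [ 0.001  0.    -1.   ] F [ 0.7 -0.8 -0.1] gap 75.2 j [-0.07  0.66 -0.62  1.76  0.49  0.87  0.73]
[30.7  1.9] [  6   0  46   6 199] [ 0.3716 -0.0411]
[186.2 136.5] [    0     0   255   264 23802] [0.4846 0.1011]
[465.6   5. ] [ 400    0  130   15 1143] [0.3519 0.3495]
[470.6  25. ] [447  17  49  17 373] [0.3677 0.3567]
[611.7  76.9] [586  72  53   9 268] [0.3983 0.5018]
[317.1 178. ] [295 174  45   9 394] [0.5164 0.2295]
[316.9 198. ] [296 189  43  19 815] [0.5366 0.2307]
[316.8 218.5] [296 214  43  10 423] [0.5581 0.232 ]
[321.8 274.4] [ 247  242  154   64 7967] [0.6205 0.2418]
[ 96.9 260.6] [ 71 256  53  10 348] [ 0.6233 -0.0025]
[467.2 265.2] [429 260  82  12 596] [0.5994 0.3967]
[367.6 347.8] [343 340  44  21 563] [0.7111 0.3015]
[243.9 378. ] [234 371  24  15 257] [0.7654 0.1585]
[281.8 381.8] [267 377  30  11 240] [0.7674 0.2042]
```

View pics/w36.png

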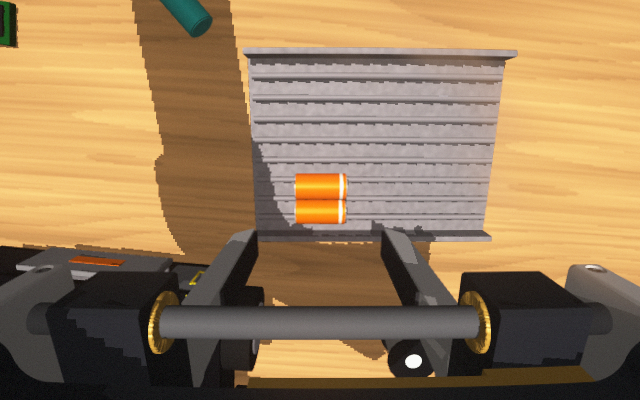

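Run:
```python
from h import *
s=st();c=shot('wrist');
for q in [(321,173),(321,186),(321,199),(321,211.5),(321,224)]: print(q,onz(c,*q,.0225).round(4),onz(c,*q,.028).round(4))
cv2.imwrite('pics/w36c.png',cv2.resize(c['img'][140:250,230:430,::-1],None,fx=4,fy=4))
```

```text
t 42.70 tcp [0.5309 0.232  0.1631] jaw 1.6421 zax [-0.001 -0.001 -1.   ] F [-0.7  0.1  0.3] gap 75.2 j [-0.07  0.66 -0.62  1.77  0.49  0.87  0.73]
(321, 173) [0.5091 0.2322 0.0225] [0.5082 0.2321 0.028 ]
(321, 186) [0.5221 0.2332 0.0225] [0.5209 0.233  0.028 ]
(321, 199) [0.5354 0.2341 0.0225] [0.534 0.234 0.028]
(321, 211.5) [0.5484 0.235  0.0225] [0.5468 0.2349 0.028 ]
(321, 224) [0.5617 0.236  0.0225] [0.5598 0.2358 0.028 ]
```

View pics/w36c.png

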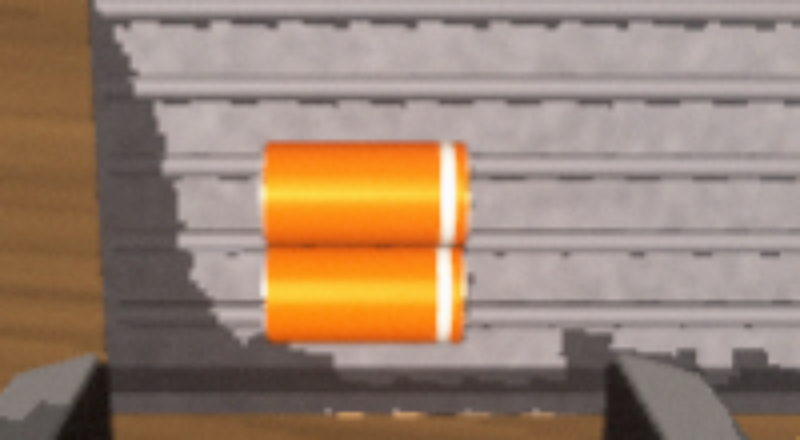

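```bash
python3 -m inch '[[-0.022,0.002,-0.05,0,80],[0,0,-0.06,0,80],[0,0,-0.06,0,80],[0,0,-0.05,0,80],[0,0,-0.02,0,80]]'; python3 -m inch '[[0,0,0,0,80],[0,0,0,0,80],[0,0,0,0,80]]';python3 - <<'E'
from h import *
s=st();c=shot('wrist','w37.png')
E
```

```text
time: 43.17
ee_pos: [0.5165, 0.2313, 0.041]
tool_rot: [-0.001, 0.681, 0.732, -0.003]
force: [0.0, -1.0, 0.8]
finger_gap: 0.802
time: 43.42
ee_pos: [0.5202, 0.234, 0.0454]
tool_rot: [0.0, 0.681, 0.732, 0.001]
force: [0.9, 0.0, 0.2]
finger_gap: 0.802
t 43.42 tcp [0.5202 0.234  0.0454] jaw 1.6432 zax [ 0.002  0.001 -1.   ] F [0.9 0.  0.2] gap 75.4 j [-0.16  0.81 -0.5   1.87  0.63  0.62  0.59]
```

View pics/w37.png

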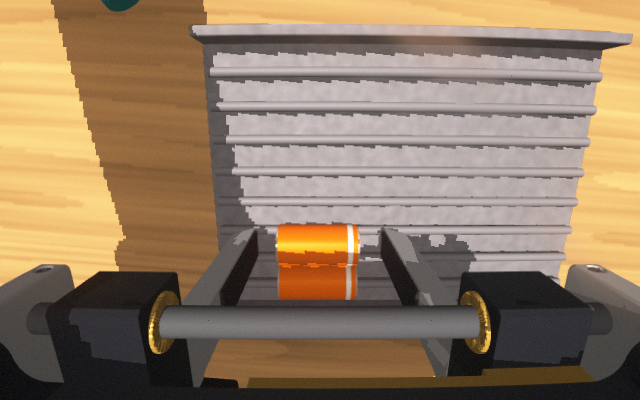

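```bash
python3 -m inch '[[0.002,0,-0.016,0,80],[0,0,-0.012,0,80],[0,0,0,0,80],[0,0,0,0,80]]'; python3 -m inch '[[0,0,0,0,60],[0,0,0,0,35],[0,0,0,0,35],[0,0,0,0,35],[0,0,0,0,35]]';python3 -m inch '[[0,0,0.02,0,35],[0,0,0.05,0,35],[0,0,0.07,0,35],[0,0,0.07,0,35],[0,0,0.04,0,35]]';python3 - <<'E'
from h import *
s=st();c=shot('wrist','w38.png')
E
```

```text
time: 43.8
ee_pos: [0.5203, 0.2332, 0.0297]
tool_rot: [0.0, 0.681, 0.732, -0.0]
force: [0.1, 0.4, 0.0]
finger_gap: 0.8
time: 44.22
ee_pos: [0.5206, 0.2335, 0.0301]
tool_rot: [0.0, 0.681, 0.732, 0.0]
force: [0.0, -0.2, 0.5]
finger_gap: 0.525
time: 44.63
ee_pos: [0.5214, 0.2345, 0.159]
tool_rot: [0.001, 0.681, 0.732, 0.002]
force: [0.7, 0.3, -0.5]
finger_gap: 0.531
t 44.63 tcp [0.5214 0.2345 0.159 ] jaw 1.6439 zax [ 0.004  0.002 -1.   ] F [ 0.7  0.3 -0.5] gap 49.9 j [-0.08  0.66 -0.62  1.8   0.5   0.85  0.71]
```

View pics/w38.png

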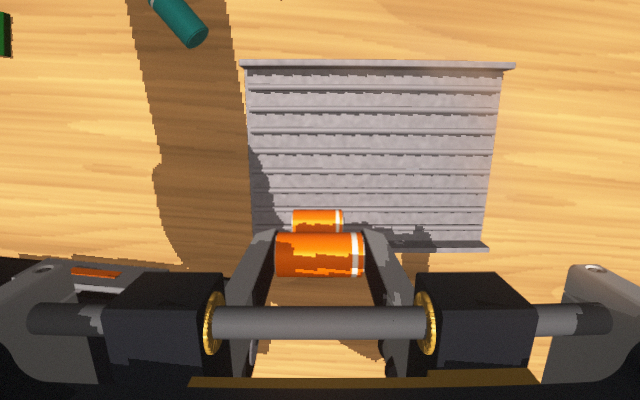

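```bash
python3 -m inch '[[-0.008,-0.072,0,0,35],[-0.008,-0.072,0,0,35],[-0.008,-0.072,0,0,35],[-0.008,-0.072,0,0,35],[-0.008,-0.072,0,0,35]]'>/dev/null; python3 -m inch '[[-0.008,-0.072,0,0,35],[-0.008,-0.072,0,0,35],[-0.008,-0.072,0,0,35],[0.033,-0.073,0,0,35],[0.033,-0.073,0,0,35]]'>/dev/null;python3 -m inch '[[0.033,-0.073,0,0,35],[0.033,-0.073,0,0,35],[0.033,-0.073,0,0,35],[0.033,-0.073,0,0,35],[0.033,-0.073,0,0,35]]'>/dev/null;python3 -m inch '[[0.033,-0.073,0,0,35],[0,0,0,0,35],[0,0,0,0,35],[0,0,0,0,35]]'
python3 - <<'E'
from h import *
s=st();c=shot('wrist','w39.png')
E
```

```text
time: 46.27
ee_pos: [0.62, -0.3455, 0.1546]
tool_rot: [-0.001, 0.681, 0.732, 0.0]
force: [0.4, 0.4, -0.5]
finger_gap: 0.531
t 46.27 tcp [ 0.62   -0.3455  0.1546] jaw 1.6438 zax [-0.001  0.002 -1.   ] F [ 0.4  0.4 -0.5] gap 49.9 j [ 0.79  0.86 -0.64  1.38  0.54  1.09  1.71]
```

View pics/w39.png

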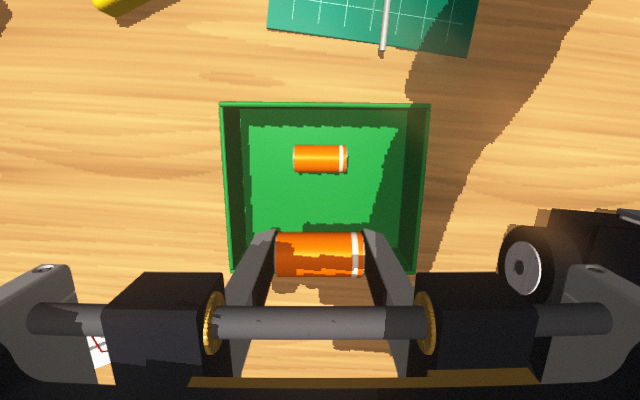

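```bash
python3 -m inch '[[0,0.004,-0.06,0,35],[0,0,-0.06,0,35],[0,0,-0.06,0,35],[0,0,-0.04,0,35],[0,0,0,0,35]]'; python3 -m inch '[[0,0,0,0,35],[0,0,0,0,57],[0,0,0,0,62],[0,0,0,0,70],[0,0,0,0,70]]';python3 -m inch '[[0,0,0.04,0,70],[0,0,0.06,0,70],[0,0,0.07,0,70],[0,0,0.07,0,70],[0,0,0,0,70]]'
python3 - <<'E'
from h import *
s=st();c=shot('wrist','w40.png')
E
```

```text
time: 46.73
ee_pos: [0.617, -0.3414, 0.0406]
tool_rot: [-0.004, 0.68, 0.733, -0.001]
force: [-0.4, 1.5, -1.1]
finger_gap: 0.531
time: 47.15
ee_pos: [0.6214, -0.3449, 0.0467]
tool_rot: [0.001, 0.681, 0.732, 0.0]
force: [0.1, 0.3, -0.3]
finger_gap: 0.695
time: 47.57
ee_pos: [0.6251, -0.3457, 0.1738]
tool_rot: [0.006, 0.681, 0.732, 0.002]
force: [1.8, -0.3, 1.0]
finger_gap: 0.701
t 47.57 tcp [ 0.6251 -0.3457  0.1738] jaw 1.6426 zax [ 0.013 -0.005 -1.   ] F [ 1.8 -0.3  1. ] gap 65.9 j [ 0.8   0.84 -0.65  1.36  0.53  1.1   1.71]
```

View pics/w40.png

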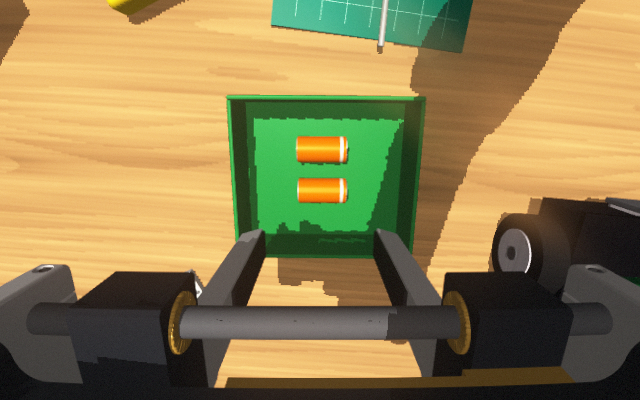

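```bash
python3 -m inch '[[-0.033,0.073,0,0,80],[-0.033,0.073,0,0,80],[-0.033,0.073,0,0,80],[-0.033,0.073,0,0,80],[-0.033,0.073,0,0,80]]'>/dev/null; python3 -m inch '[[-0.033,0.073,0,0,80],[-0.033,0.073,0,0,80],[-0.033,0.073,0,0,80],[0.014,0.072,0,0,80],[0.014,0.072,0,0,80]]'>/dev/null;python3 -m inch '[[0.014,0.072,0,0,80],[0.014,0.072,0,0,80],[0.014,0.072,0,0,80],[0.014,0.072,0,0,80],[0.014,0.072,0,0,80]]'>/dev/null;python3 -m inch '[[0.014,0.072,0,0,80],[0,0,0,0,80],[0,0,0,0,80],[0,0,0,0,80]]'
python3 - <<'E'
from h import *
s=st();c=shot('wrist','w41.png')
E
```

```text
time: 49.2
ee_pos: [0.544, 0.2343, 0.1642]
tool_rot: [0.0, 0.681, 0.732, -0.001]
force: [-0.4, -0.8, 0.1]
finger_gap: 0.798
t 49.20 tcp [0.544  0.2343 0.1642] jaw 1.6436 zax [-0.001 -0.002 -1.   ] F [-0.4 -0.8  0.1] gap 75.0 j [-0.07  0.68 -0.63  1.73  0.49  0.9   0.74]
```

View pics/w41.png

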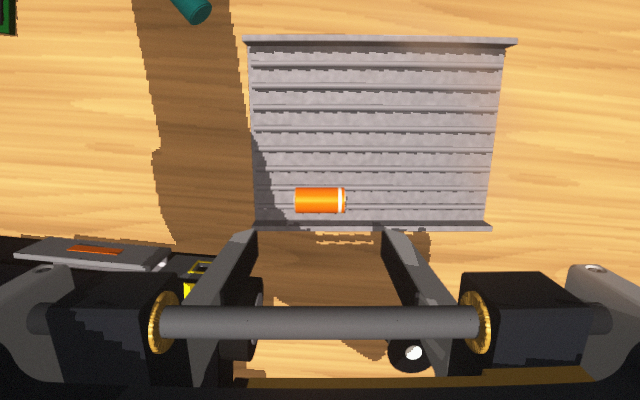

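```bash
python3 - <<'E'
from h import *
s=st();c=shot('wrist');print(onz(c,320.5,200.5,.0225).round(4))
E
python3 -m inch '[[0.006,0.002,-0.05,0,80],[0,0,-0.06,0,80],[0,0,-0.06,0,80],[0,0,-0.05,0,80],[0,0,-0.02,0,80]]'; python3 -m inch '[[0,0,0,0,80],[0,0,0,0,80],[0,0,0,0,80]]';python3 - <<'E'
from h import *
s=st();c=shot('wrist','w42.png')
E
```

```text
t 49.25 tcp [0.5442 0.2334 0.1643] jaw 1.6421 zax [-0.001 -0.002 -1.   ] F [-0.  -0.6  0.2] gap 75.4 j [-0.07  0.68 -0.63  1.73  0.49  0.9   0.74]
[0.5505 0.235  0.0225]
time: 49.72
ee_pos: [0.5459, 0.2329, 0.0418]
tool_rot: [-0.0, 0.682, 0.732, -0.003]
force: [-0.2, 0.1, 0.3]
finger_gap: 0.8
time: 49.97
ee_pos: [0.5486, 0.2366, 0.0466]
tool_rot: [0.0, 0.681, 0.732, 0.001]
force: [-0.1, 0.1, -1.0]
finger_gap: 0.798
t 49.97 tcp [0.5486 0.2366 0.0466] jaw 1.6427 zax [ 0.002  0.001 -1.   ] F [-0.1  0.1 -1. ] gap 75.0 j [-0.14  0.84 -0.52  1.79  0.63  0.68  0.63]
```

View pics/w42.png

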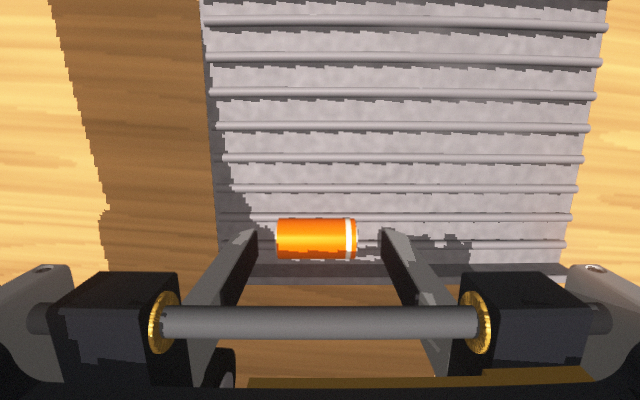

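```bash
python3 -m inch '[[0,0,-0.02,0,80],[0,0,-0.014,0,80],[0,0,0,0,80],[0,0,0,0,80]]'; python3 -m inch '[[0,0,0,0,60],[0,0,0,0,35],[0,0,0,0,35],[0,0,0,0,35],[0,0,0,0,35]]';python3 -m inch '[[0,0,0.02,0,35],[0,0,0.05,0,35],[0,0,0.07,0,35],[0,0,0.07,0,35],[0,0,0.04,0,35]]';python3 - <<'E'
from h import *
s=st();c=shot('wrist','w43.png')
E
```

```text
time: 50.35
ee_pos: [0.5474, 0.2363, 0.0277]
tool_rot: [0.0, 0.681, 0.732, -0.0]
force: [-0.0, -0.6, 0.5]
finger_gap: 0.799
time: 50.77
ee_pos: [0.5475, 0.2363, 0.028]
tool_rot: [0.0, 0.681, 0.732, -0.0]
force: [0.1, -0.3, 0.0]
finger_gap: 0.53
time: 51.18
ee_pos: [0.5485, 0.2376, 0.1572]
tool_rot: [0.001, 0.681, 0.732, 0.002]
force: [-0.1, 0.0, -0.3]
finger_gap: 0.531
t 51.18 tcp [0.5485 0.2376 0.1572] jaw 1.6438 zax [ 0.004  0.002 -1.   ] F [-0.1  0.  -0.3] gap 49.9 j [-0.07  0.69 -0.63  1.73  0.51  0.88  0.73]
```

View pics/w43.png

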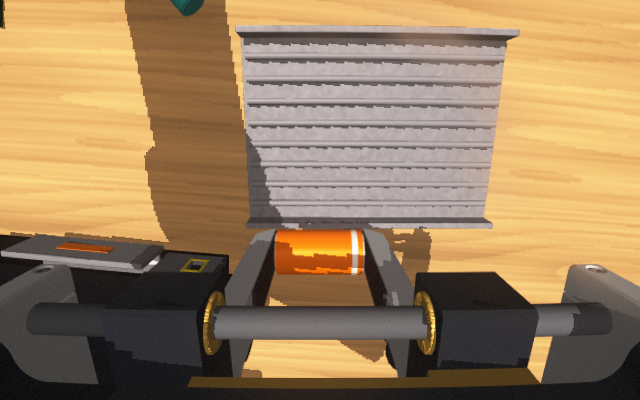

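```bash
python3 -m inch '[[-0.014,-0.072,0,0,35],[-0.014,-0.072,0,0,35],[-0.014,-0.072,0,0,35],[-0.014,-0.072,0,0,35],[-0.014,-0.072,0,0,35]]'>/dev/null; python3 -m inch '[[-0.014,-0.072,0,0,35],[-0.014,-0.072,0,0,35],[-0.014,-0.072,0,0,35],[0.035,-0.065,0,0,35],[0.035,-0.065,0,0,35]]'>/dev/null;python3 -m inch '[[0.035,-0.065,0,0,35],[0.035,-0.065,0,0,35],[0.035,-0.065,0,0,35],[0.035,-0.065,0,0,35],[0.035,-0.065,0,0,35]]'>/dev/null;python3 -m inch '[[0.035,-0.065,0,0,35],[0.035,-0.065,0,0,35],[0,0,0,0,35],[0,0,0,0,35],[0,0,0,0,35]]'
python3 - <<'E'
from h import *
s=st();c=shot('wrist','w44.png')
E
```

```text
time: 52.9
ee_pos: [0.6486, -0.3427, 0.1528]
tool_rot: [-0.001, 0.681, 0.733, 0.0]
force: [0.5, 1.4, -0.5]
finger_gap: 0.531
t 52.90 tcp [ 0.6486 -0.3427  0.1528] jaw 1.6442 zax [-0.001  0.002 -1.   ] F [ 0.5  1.4 -0.5] gap 49.9 j [ 0.76  0.9  -0.65  1.3   0.55  1.13  1.71]
```

View pics/w44.png

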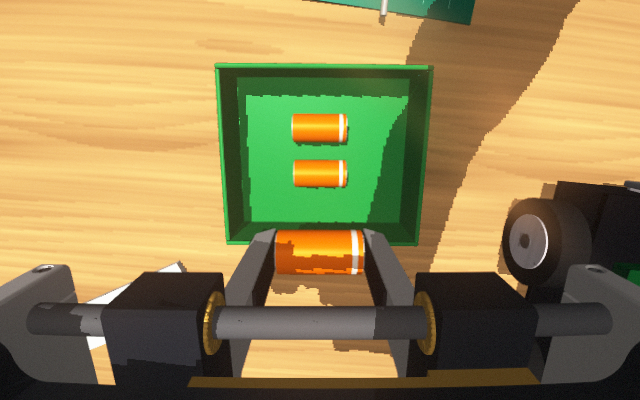

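Run:
```python
from h import *
c=shot('wrist');print(onz(c,235,243,.06).round(4),onz(c,232,225,.004).round(4),onz(c,250,66,.06).round(4),'cells',onz(c,320,128,.017).round(4),onz(c,320,173,.017).round(4));st()
```

```text
[ 0.6866 -0.4135  0.06  ] [ 0.6905 -0.431   0.004 ] [ 0.5398 -0.4032  0.06  ] cells [ 0.5839 -0.3458  0.017 ] [ 0.6263 -0.3426  0.017 ]
t 53.00 tcp [ 0.6488 -0.342   0.1533] jaw 1.646 zax [-0.     0.001 -1.   ] F [ 0.1 -0.3  0.1] gap 49.7 j [ 0.76  0.89 -0.65  1.3   0.55  1.13  1.71]
```

```bash
python3 -m inch '[[0.012,0,-0.06,0,35],[0,0,-0.06,0,35],[0,0,-0.06,0,35],[0,0,-0.03,0,35],[0,0,0,0,35]]'; python3 -m inch '[[0,0,0,0,35],[0,0,0,0,57],[0,0,0,0,62],[0,0,0,0,70],[0,0,0,0,70]]';python3 -m inch '[[0,0,0.04,0,70],[0,0,0.06,0,70],[0,0,0.07,0,70],[0,0,0.07,0,70],[0,0,0,0,70]]'
python3 - <<'E'
from h import *
s=st();c=shot('wrist','w45.png')
E
```

```text
time: 53.42
ee_pos: [0.6522, -0.3421, 0.0442]
tool_rot: [-0.003, 0.68, 0.733, -0.001]
force: [-0.4, -0.2, -0.5]
finger_gap: 0.53
time: 53.83
ee_pos: [0.6558, -0.3445, 0.0496]
tool_rot: [0.001, 0.681, 0.732, 0.0]
force: [-0.4, 0.1, 0.1]
finger_gap: 0.695
time: 54.25
ee_pos: [0.6596, -0.345, 0.1772]
tool_rot: [0.006, 0.681, 0.732, 0.003]
force: [1.9, 0.6, 1.0]
finger_gap: 0.703
t 54.25 tcp [ 0.6596 -0.345   0.1772] jaw 1.6424 zax [ 0.013 -0.005 -1.   ] F [1.9 0.6 1. ] gap 66.1 j [ 0.75  0.88 -0.66  1.25  0.54  1.17  1.72]
```

View pics/w45.png

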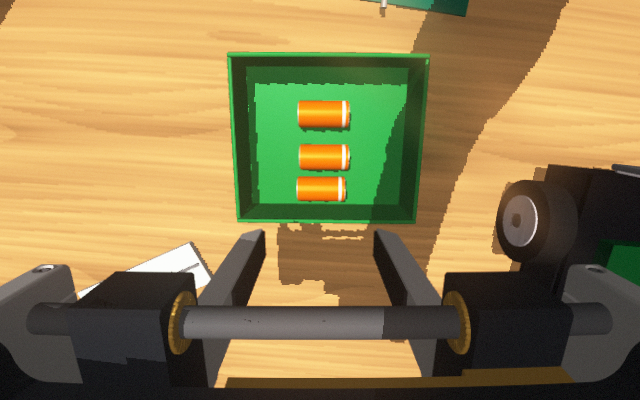

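```bash
python3 -m inch '[[-0.03,-0.05,0.04,0,70],[-0.03,-0.05,0.04,0,70],[-0.03,-0.05,0.02,0,70],[-0.03,-0.05,0,0,70],[-0.03,-0.05,0,0,70]]'; python3 -m inch '[[0,-0.04,0,0,70],[0,0,0,0,70],[0,0,0,0,70],[0,0,0,0,70],[0,0,0,0,70]]'
python3 - <<'E'
from h import *
st();c=shot('top','t50.png');s=shot('side','s50.png')
cv2.imwrite('pics/s50c.png',cv2.resize(s['img'][120:300,160:440,::-1],None,fx=2.8,fy=2.8,interpolation=2))
print('fascia',onz(s,258,220.4,.072).round(4))
for nm in ['tub','orange1_mid','solder_reel','display_board','multimeter','pin_grip']:
  for n,k in (('top',c),('side',s)):
    print(nm,n,[(np.round(w(k,d['point']),3).tolist(),round(d['confidence'],2)) for d in find_in(n,nm)][:3])
E
```

```text
time: 54.72
ee_pos: [0.5792, -0.4703, 0.2184]
tool_rot: [0.0, 0.681, 0.732, -0.0]
force: [1.2, -0.7, -0.7]
finger_gap: 0.7
time: 55.13
ee_pos: [0.5809, -0.4869, 0.2177]
tool_rot: [-0.0, 0.68, 0.733, 0.001]
force: [1.0, 0.8, 0.3]
finger_gap: 0.704
t 55.13 tcp [ 0.5809 -0.4869  0.2177] jaw 1.6461 zax [ 0.     0.001 -1.   ] F [1.  0.8 0.3] gap 66.1 j [ 0.95  0.88 -0.67  1.14  0.52  1.29  1.97]
fascia [0.6067 0.0863 0.072 ]
tub top [([0.611, -0.348, 0.005], 0.68)]
tub side [([0.607, -0.341, 0.034], 0.75)]
orange1_mid top [([0.317, 0.194, 0.021], 0.74), ([0.579, -0.346, 0.027], 0.71), ([0.261, 0.291, 0.024], 0.55)]
orange1_mid side [([0.364, 0.105, 0.02], 0.68), ([0.258, 0.295, 0.022], 0.6), ([0.314, 0.207, 0.024], 0.5)]
solder_reel top [([0.699, 0.339, 0.042], 0.55)]
solder_reel side [([0.692, 0.352, 0.048], 0.72)]
display_board top [([0.385, -0.114, 0.014], 0.81), ([0.581, -0.349, 0.031], 0.18)]
display_board side [([0.384, -0.115, 0.011], 0.8)]
multimeter top [([0.381, -0.541, 0.029], 0.9), ([0.7, 0.34, 0.04], 0.6)]
multimeter side [([0.376, -0.53, 0.035], 0.95), ([0.376, -0.292, 0.013], 0.71)]
pin_grip top [([0.378, -0.299, 0.021], 0.5)]
pin_grip side [([0.38, -0.293, 0.016], 0.53)]
```

View pics/t50.png

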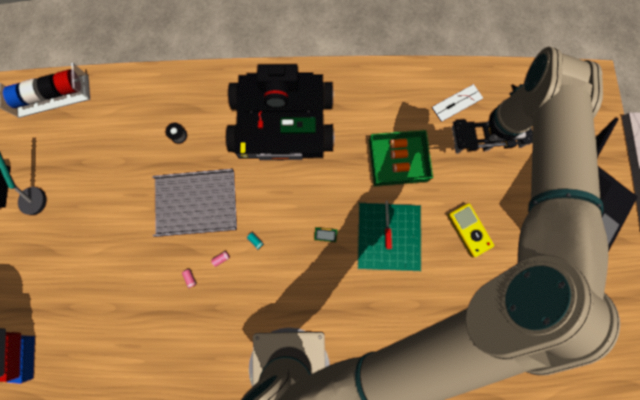

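View pics/s50c.png

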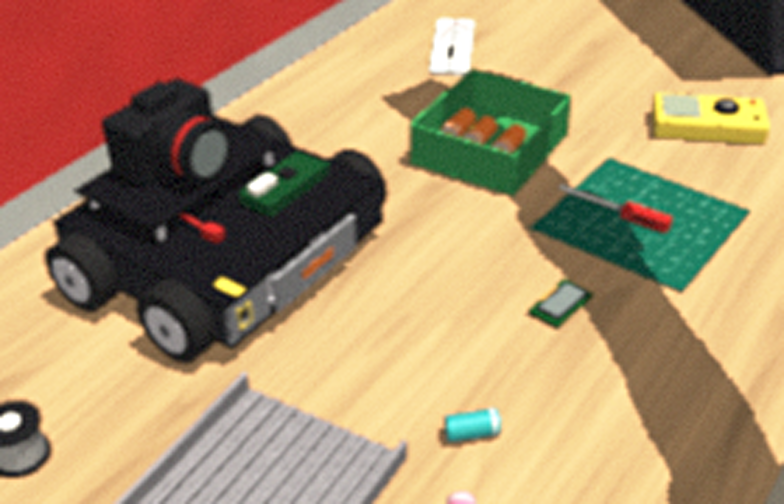

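```bash
python3 -m inch '[[0,0,0,0,70],[0,0,0,0,70],[0,0,0,0,70],[0,0,0,0,70],[0,0,0,0,70]]'
python3 - <<'E'
from h import *
st(); print(close_job())
E
```

```text
time: 56.25
ee_pos: [0.58, -0.4891, 0.218]
tool_rot: [0.0, 0.681, 0.732, 0.0]
force: [0.5, 0.0, -0.1]
finger_gap: 0.697
t 56.25 tcp [ 0.58   -0.4891  0.218 ] jaw 1.6434 zax [ 0. -0. -1.] F [ 0.5  0.  -0.1] gap 65.6 j [ 0.96  0.88 -0.67  1.14  0.52  1.29  1.97]
the job is handed in; nothing more can be done
None
```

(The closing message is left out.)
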